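# Fit the display arms and hang the lanterns

### The arm

A 6-joint arm with a two-finger parallel gripper is mounted at the origin on the work surface. World frame = base frame: x ahead of the robot, y to its left, z up, the work surface at z = 0. Lengths are in mm, angles in rad, forces in N, time in s.
With the tool pointing down it reaches from about 300 to 775 mm from the base axis. Payload 14.6 kg.
Tool frame: the origin (TCP) lies on the centre line of the jaws, within the pads' length; the fingertips stand 8 mm ahead of it and the grasp point (between the pads) lies 11 mm behind it; z points along the fingers, y is the line along which they close (so a half turn about z gives the same grasp; the last joint's range is limited). The gripper opens to 94 mm and grips with 3 to 60 N. Pads are 16 mm wide; open, the fingers measure 119 mm over their backs; the gripper's body (75 mm by 177 mm) begins 78 mm behind the grasp point.
Start: joints at [1.224, 0.3, 1.521, -0, 1.321, -0.067], TCP at [151.887, 528.601, 213.446] pointing down, gripper open.
Joint ranges: [-3.03, 3.03], [-0.79, 2.21], [0.23, 2.52], [-1.04, 4.18], [0, 3.07], [-2.55, 2.55]. Speed limits (rad/s): [2.22, 2.22, 2.57, 3.14, 3.14, 3.14].

### API

Orientations are given as [roll, pitch, yaw] about the fixed x, y, z axes, in that order (R = Rz(yaw) Ry(pitch) Rx(roll)).
In Python, from cell import manip gives the robot as it stands.
- The arm moves only by the tool jog_arm, never from a script. Its argument "rows" is one flat list of numbers, 7 for each row, row after row: the shift along the world's x, y, z in cm, then the turn, a rotation vector about the world's x, y, z in rad, then the closure, from 0 (fully open) to 1 (shut). In form: [dx, dy, dz, rx, ry, rz, fingers, dx, dy, dz, rx, ry, rz, fingers, ...]. A call has 1 to 20 rows; each row shifts and turns the commanded pose from where the row before left it; what a row does not reach is not made up. A row lasts 1/12 s, in which the tool goes at most 41.7 mm and 7.16 degrees, less where a joint would pass 70% of its speed; a pose out of reach is approached as far as the arm can. A call with a gripper value outside its range is refused whole. The fingers move at their own pace and stop on an object; "newtons" is the grip in N (left out, the last holds). Time passes only in rows, so rows that do not move let the fingers close. It gives the time, the measured TCP pose, the force, the opening and the grip force at its end, in the units of the state.
- manip.read_state(): the state, without advancing time (a new reading comes with each control period).
- manip.camera(name): name is "scene" or "top"; returns (picture, depth): 420x560x3 uint8, blue, green, red; 420x560 float32, mm along the optical axis (not along the pixel's ray), 0 where there is no reading.
- manip.camera_model(name): a dict with "K" (3x3 intrinsics, pixels), "R" (3x3) and "t" (3): a world point X has camera coordinates R X + t. Camera axes: x right, y down, z forward; pixel columns grow to the right and rows downward; lengths in mm; the calibration is good to about 2 mm. A picture is of the moment at which its call begins. camera_model takes no time and is no camera call.
- manip.sign_off(): hands the job in; it is judged then, once.
The state is a dict: "clock": time; "joints": joint angles; "qd": joint speeds; "effort": joint torques, N m; "eef_pos": TCP position; "eef_rot": TCP orientation; "wrist_force": force on the tool from outside, world axes, zero at the start; "moment": the same for the moment, N m; "finger_gap": finger opening in mm; "finger_force": force on a finger pad.
Only numpy, scipy, OpenCV 4.12 (cv2) and the standard library are available. Lean on these libraries where they do the work, as an engineer would, in place of code of your own. Each camera call takes 0.05 s, during which the arm holds its last target. There are 200 camera calls.

### The job

Set up the small lantern display on the shop counter: hook one display arm into each slotted upright and push it down until it locks fully home. Once both arms are locked, hang every lantern by its wire bail on the prongs, at least one on each arm, hanging freely and at rest, and leave the other things on the counter where they are.

Things in the scene. Friction and masses are not known exactly. Their poses are not given: they have to be found in the camera images.
- rack: fixed rack: plywood base (18 thick, x -55..105, y +-165) with two slotted aluminium uprights at y = +85 and -85; origin on the table, midway, in the plane of the uprights' front faces; +x points away from the robot side, +y to the left upright, z up. Prongs must point to -x
- slot_left (a point): left slot (seen from the robot): middle of its sill at the upright's front face, axes as the rack's. Slot 16 wide, 38 high, sheet 4 thick, upright 44 wide, top 45 above sill. Spring catch behind: enter with the bracket 20-28 above locked height, plate to face; lower: it rests on the catch ~11 too high; push the web's top down (~10 N, up to 20) and it snaps home
- slot_right (a point): right slot (seen from the robot): middle of its sill at the upright's front face, axes as the rack's. Slot 16 wide, 38 high, sheet 4 thick, upright 44 wide, top 45 above sill. Spring catch behind: enter with the bracket 20-28 above locked height, plate to face; lower: it rests on the catch ~11 too high; push the web's top down (~10 N, up to 20) and it snaps home
- bracket_1: steel display arm standing as it is to hang, ~180 g. Origin: bottom middle of back face; +x out of the back (to the upright), prong to -x. Back plate 40 wide, 46 high, x -4..0; foot flange 28 wide, 4 thick, x -56..0; web 10 thick (y), grip across y: 46 high x -34..-4, 34 high x -56..-34. Prong dia 8, axis z=26, x -56..-146, end turned up to x=-158, top z=37
- bracket_1_hook (a point): underside of the hook's neck at the back face, 34 above the bracket's origin; on the slot's sill point when locked. Neck 5 wide, 8 high, reaches 13.5 behind the face; from it a leg 5 wide, 6 to 13.5 behind the face, runs down to a ball dia 10 centred 11 behind the face and 14 below this point (lowest 19 below)
- bracket_2: steel display arm standing as it is to hang, ~180 g. Origin: bottom middle of back face; +x out of the back (to the upright), prong to -x. Back plate 40 wide, 46 high, x -4..0; foot flange 28 wide, 4 thick, x -56..0; web 10 thick (y), grip across y: 46 high x -34..-4, 34 high x -56..-34. Prong dia 8, axis z=26, x -56..-146, end turned up to x=-158, top z=37
- bracket_2_hook (a point): underside of the hook's neck at the back face, 34 above the bracket's origin; on the slot's sill point when locked. Neck 5 wide, 8 high, reaches 13.5 behind the face; from it a leg 5 wide, 6 to 13.5 behind the face, runs down to a ball dia 10 centred 11 behind the face and 14 below this point (lowest 19 below)
- lantern_1: small wooden lantern, upright, origin bottom middle; box body 34 (x) by 46 (y) by 56 high, steel wire bail (dia 5) on top standing in the y-z plane: opening 26 wide, 26 high (z 56 to 82), so a prong passes through along x. Grip the body across y. Iron foot, 110 g. Some starts have only two or three of the four
- lantern_1_bail (a point): centre of the bail's top wire, 84.5 above the lantern's origin
- lantern_2: small wooden lantern, upright, origin bottom middle; box body 34 (x) by 46 (y) by 56 high, steel wire bail (dia 5) on top standing in the y-z plane: opening 26 wide, 26 high (z 56 to 82), so a prong passes through along x. Grip the body across y. Iron foot, 110 g. Some starts have only two or three of the four
- lantern_2_bail (a point): centre of the bail's top wire, 84.5 above the lantern's origin
- lantern_3: small wooden lantern, upright, origin bottom middle; box body 34 (x) by 46 (y) by 56 high, steel wire bail (dia 5) on top standing in the y-z plane: opening 26 wide, 26 high (z 56 to 82), so a prong passes through along x. Grip the body across y. Iron foot, 110 g. Some starts have only two or three of the four
- lantern_3_bail (a point): centre of the bail's top wire, 84.5 above the lantern's origin
- lantern_4: small wooden lantern, upright, origin bottom middle; box body 34 (x) by 46 (y) by 56 high, steel wire bail (dia 5) on top standing in the y-z plane: opening 26 wide, 26 high (z 56 to 82), so a prong passes through along x. Grip the body across y. Iron foot, 110 g. Some starts have only two or three of the four
- lantern_4_bail (a point): centre of the bail's top wire, 84.5 above the lantern's origin
- books: two books, 150 by 110, 40 high; origin under its middle; not part of the job, leave it where it is
- crate: slatted wooden crate, 160 by 130, 70 high; origin under its middle; not part of the job, leave it where it is
- tape: cardboard tape roll, dia 76, 20 high; origin under its middle; not part of the job, leave it where it is
- driver: screwdriver lying down; origin under its middle; not part of the job, leave it where it is
- sticker_box: small carton 60 by 45, 22 high; origin under its middle; not part of the job, leave it where it is
- mug: white mug, dia 80, 90 high; origin under its middle; not part of the job, leave it where it is
- card_box: box of cards 90 by 65, 35 high; origin under its middle; not part of the job, leave it where it is
Mind the look-alikes: they are no part of the job. What is shaped like the bracket_2 but green or yellow is not meant.

How it is judged (in metres and radians):
On the way, in this order (a step that is already met when the one before it is completed fails the run):
1. one display arm is hooked in a slot and locked down ((((x of bracket_1_hook in the frame of slot_left between -0.006 and 0.006 m and y of bracket_1_hook in the frame of slot_left between -0.006 and 0.006 m and z of bracket_1_hook in the frame of slot_left between -0.005 and 0.003 m and angle between bracket_1's own z axis and vertical below 0.15 rad) or (x of bracket_1_hook in the frame of slot_right between -0.006 and 0.006 m and y of bracket_1_hook in the frame of slot_right between -0.006 and 0.006 m and z of bracket_1_hook in the frame of slot_right between -0.005 and 0.003 m and angle between bracket_1's own z axis and vertical below 0.15 rad)) or ((x of bracket_2_hook in the frame of slot_left between -0.006 and 0.006 m and y of bracket_2_hook in the frame of slot_left between -0.006 and 0.006 m and z of bracket_2_hook in the frame of slot_left between -0.005 and 0.003 m and angle between bracket_2's own z axis and vertical below 0.15 rad) or (x of bracket_2_hook in the frame of slot_right between -0.006 and 0.006 m and y of bracket_2_hook in the frame of slot_right between -0.006 and 0.006 m and z of bracket_2_hook in the frame of slot_right between -0.005 and 0.003 m and angle between bracket_2's own z axis and vertical below 0.15 rad)))), for 0.2 s.
2. both arms are locked, the lanterns not yet hung (((x of bracket_1_hook in the frame of slot_left between -0.006 and 0.006 m and y of bracket_1_hook in the frame of slot_left between -0.006 and 0.006 m and z of bracket_1_hook in the frame of slot_left between -0.005 and 0.003 m and angle between bracket_1's own z axis and vertical below 0.15 rad) or (x of bracket_1_hook in the frame of slot_right between -0.006 and 0.006 m and y of bracket_1_hook in the frame of slot_right between -0.006 and 0.006 m and z of bracket_1_hook in the frame of slot_right between -0.005 and 0.003 m and angle between bracket_1's own z axis and vertical below 0.15 rad)) and ((x of bracket_2_hook in the frame of slot_left between -0.006 and 0.006 m and y of bracket_2_hook in the frame of slot_left between -0.006 and 0.006 m and z of bracket_2_hook in the frame of slot_left between -0.005 and 0.003 m and angle between bracket_2's own z axis and vertical below 0.15 rad) or (x of bracket_2_hook in the frame of slot_right between -0.006 and 0.006 m and y of bracket_2_hook in the frame of slot_right between -0.006 and 0.006 m and z of bracket_2_hook in the frame of slot_right between -0.005 and 0.003 m and angle between bracket_2's own z axis and vertical below 0.15 rad)) and height (world z) of each of lantern_1_bail, lantern_2_bail, lantern_3_bail, lantern_4_bail below 0.15 m), for 0.2 s.
At the end, for the whole second after the job is handed in: Both hook points within 6 mm (x, y) of a slot sill and at most 3 mm above it, tilt under 0.15 rad; every present lantern bail top over a prong (58 to 158 mm before the back face, within 12 mm sideways, 27 to 46 mm above bracket origin), tilt under 0.35 rad, at rest; at least one per arm (((x of bracket_1_hook in the frame of slot_left between -0.006 and 0.006 m and y of bracket_1_hook in the frame of slot_left between -0.006 and 0.006 m and z of bracket_1_hook in the frame of slot_left between -0.005 and 0.003 m and angle between bracket_1's own z axis and vertical below 0.15 rad) or (x of bracket_1_hook in the frame of slot_right between -0.006 and 0.006 m and y of bracket_1_hook in the frame of slot_right between -0.006 and 0.006 m and z of bracket_1_hook in the frame of slot_right between -0.005 and 0.003 m and angle between bracket_1's own z axis and vertical below 0.15 rad)) and ((x of bracket_2_hook in the frame of slot_left between -0.006 and 0.006 m and y of bracket_2_hook in the frame of slot_left between -0.006 and 0.006 m and z of bracket_2_hook in the frame of slot_left between -0.005 and 0.003 m and angle between bracket_2's own z axis and vertical below 0.15 rad) or (x of bracket_2_hook in the frame of slot_right between -0.006 and 0.006 m and y of bracket_2_hook in the frame of slot_right between -0.006 and 0.006 m and z of bracket_2_hook in the frame of slot_right between -0.005 and 0.003 m and angle between bracket_2's own z axis and vertical below 0.15 rad)) and ((x of lantern_1_bail in the frame of bracket_1 between -0.158 and -0.058 m and y of lantern_1_bail in the frame of bracket_1 between -0.012 and 0.012 m and z of lantern_1_bail in the frame of bracket_1 between 0.027 and 0.046 m and angle between lantern_1's own z axis and vertical below 0.35 rad) or (x of lantern_1_bail in the frame of bracket_2 between -0.158 and -0.058 m and y of lantern_1_bail in the frame of bracket_2 between -0.012 and 0.012 m and z of lantern_1_bail in the frame of bracket_2 between 0.027 and 0.046 m and angle between lantern_1's own z axis and vertical below 0.35 rad)) and ((x of lantern_2_bail in the frame of bracket_1 between -0.158 and -0.058 m and y of lantern_2_bail in the frame of bracket_1 between -0.012 and 0.012 m and z of lantern_2_bail in the frame of bracket_1 between 0.027 and 0.046 m and angle between lantern_2's own z axis and vertical below 0.35 rad) or (x of lantern_2_bail in the frame of bracket_2 between -0.158 and -0.058 m and y of lantern_2_bail in the frame of bracket_2 between -0.012 and 0.012 m and z of lantern_2_bail in the frame of bracket_2 between 0.027 and 0.046 m and angle between lantern_2's own z axis and vertical below 0.35 rad)) and ((x of lantern_3_bail in the frame of bracket_1 between -0.158 and -0.058 m and y of lantern_3_bail in the frame of bracket_1 between -0.012 and 0.012 m and z of lantern_3_bail in the frame of bracket_1 between 0.027 and 0.046 m and angle between lantern_3's own z axis and vertical below 0.35 rad) or (x of lantern_3_bail in the frame of bracket_2 between -0.158 and -0.058 m and y of lantern_3_bail in the frame of bracket_2 between -0.012 and 0.012 m and z of lantern_3_bail in the frame of bracket_2 between 0.027 and 0.046 m and angle between lantern_3's own z axis and vertical below 0.35 rad)) and ((x of lantern_4_bail in the frame of bracket_1 between -0.158 and -0.058 m and y of lantern_4_bail in the frame of bracket_1 between -0.012 and 0.012 m and z of lantern_4_bail in the frame of bracket_1 between 0.027 and 0.046 m and angle between lantern_4's own z axis and vertical below 0.35 rad) or (x of lantern_4_bail in the frame of bracket_2 between -0.158 and -0.058 m and y of lantern_4_bail in the frame of bracket_2 between -0.012 and 0.012 m and z of lantern_4_bail in the frame of bracket_2 between 0.027 and 0.046 m and angle between lantern_4's own z axis and vertical below 0.35 rad)) and ((x of lantern_1_bail in the frame of bracket_1 between -0.158 and -0.058 m and y of lantern_1_bail in the frame of bracket_1 between -0.012 and 0.012 m and z of lantern_1_bail in the frame of bracket_1 between 0.027 and 0.046 m and angle between lantern_1's own z axis and vertical below 0.35 rad) or (x of lantern_2_bail in the frame of bracket_1 between -0.158 and -0.058 m and y of lantern_2_bail in the frame of bracket_1 between -0.012 and 0.012 m and z of lantern_2_bail in the frame of bracket_1 between 0.027 and 0.046 m and angle between lantern_2's own z axis and vertical below 0.35 rad) or (x of lantern_3_bail in the frame of bracket_1 between -0.158 and -0.058 m and y of lantern_3_bail in the frame of bracket_1 between -0.012 and 0.012 m and z of lantern_3_bail in the frame of bracket_1 between 0.027 and 0.046 m and angle between lantern_3's own z axis and vertical below 0.35 rad) or (x of lantern_4_bail in the frame of bracket_1 between -0.158 and -0.058 m and y of lantern_4_bail in the frame of bracket_1 between -0.012 and 0.012 m and z of lantern_4_bail in the frame of bracket_1 between 0.027 and 0.046 m and angle between lantern_4's own z axis and vertical below 0.35 rad)) and ((x of lantern_1_bail in the frame of bracket_2 between -0.158 and -0.058 m and y of lantern_1_bail in the frame of bracket_2 between -0.012 and 0.012 m and z of lantern_1_bail in the frame of bracket_2 between 0.027 and 0.046 m and angle between lantern_1's own z axis and vertical below 0.35 rad) or (x of lantern_2_bail in the frame of bracket_2 between -0.158 and -0.058 m and y of lantern_2_bail in the frame of bracket_2 between -0.012 and 0.012 m and z of lantern_2_bail in the frame of bracket_2 between 0.027 and 0.046 m and angle between lantern_2's own z axis and vertical below 0.35 rad) or (x of lantern_3_bail in the frame of bracket_2 between -0.158 and -0.058 m and y of lantern_3_bail in the frame of bracket_2 between -0.012 and 0.012 m and z of lantern_3_bail in the frame of bracket_2 between 0.027 and 0.046 m and angle between lantern_3's own z axis and vertical below 0.35 rad) or (x of lantern_4_bail in the frame of bracket_2 between -0.158 and -0.058 m and y of lantern_4_bail in the frame of bracket_2 between -0.012 and 0.012 m and z of lantern_4_bail in the frame of bracket_2 between 0.027 and 0.046 m and angle between lantern_4's own z axis and vertical below 0.35 rad)) and linear speed of each of lantern_1, lantern_2, lantern_3, lantern_4 below 0.05 m/s); the robot touches nothing.
It fails at once if a bystander is shifted by more than 5 cm (distance of any of books, crate, tape, driver, sticker_box, mug, card_box from where it was at the start of the episode above 0.05 m).
Of lantern_1, lantern_2, lantern_3, lantern_4 only 2 to 4 are there at a start; the rules pass over those that are not, and their reading is None.
At some moment in a run one of lantern_1, lantern_2, lantern_3, lantern_4 may be knocked a few centimetres aside while the robot is not near it.
It also fails if it takes over 210 s, if anything falls off the work surface, if the arm or the gripper's body presses on something with over 40 N, if the wrist force passes 120 N, or if a joint passes its speed limit or range.

## Working session

There is one attempt and no reset: what is moved stays moved. The work goes in short steps, Python scripts to look and compute and a tool call to move; the robot and the scene stay as the last step left them, time stands still between calls to the robot, and variables do not carry over. Pictures are saved under pics/ and viewed, at most 14 in all, crops included, and the job is handed in when it is done.

Besides the shell and the picture viewer there is one more tool, called after "Request:" by a JSON object that holds its "fn" and its "kwargs". jog_arm: Moves the arm, as the interface text tells. Its arguments: {"type":"object","properties":{"rows":{"type":"array"},"newtons":{"type":"number"}},"required":["rows"]}

```bash
ls; mkdir -p pics
cat > h.py <<'E'
import numpy as np,cv2
from cell import manip
def shot(n):
    p,d=manip.camera(n);np.savez('/tmp/'+n+'.npz',p=p,d=d);return p,d
def load(n):
    z=np.load('/tmp/'+n+'.npz');return z['p'],z['d']
def cloud(n,d):
    m=manip.camera_model(n);K,R,t=map(np.array,(m['K'],m['R'],m['t']))
    v,u=np.mgrid[:d.shape[0],:d.shape[1]]
    X=np.stack([(u-K[0,2])/K[0,0]*d,(v-K[1,2])/K[1,1]*d,d],-1)
    W=(X-t.reshape(3))@R
    W[d<=0]=np.nan
    return W
def proj(n,P):
    m=manip.camera_model(n);K,R,t=map(np.array,(m['K'],m['R'],m['t']))
    c=R@np.array(P,float)+t.reshape(3);c=K@c;return c[:2]/c[2]
E
python3 - <<'E'
from h import *
for n in('scene','top'):
    p,d=shot(n);cv2.imwrite(f'pics/{n}0.png',p);m=manip.camera_model(n);print(n,m)
print(manip.read_state())
E
```

```text
pics
scene {'K': array([[436.93377196,   0.        , 279.25412221],
       [  0.        , 436.93377196, 214.54152094],
       [  0.        ,   0.        ,   1.        ]]), 'R': array([[ 0.68986901,  0.72373005,  0.01719215],
       [ 0.41316167, -0.37410826, -0.83026528],
       [-0.59445621,  0.57987743, -0.55710321]]), 't': array([-255.71262335, -107.75537008, 1930.90313299])}
top {'K': array([[398.85392269,   0.        , 282.01277834],
       [  0.        , 398.85392269, 213.03808467],
       [  0.        ,   0.        ,   1.        ]]), 'R': array([[ 3.03634482e-03, -9.99994979e-01, -9.06634370e-04],
       [-9.95042936e-01, -2.93118597e-03, -9.94030402e-02],
       [ 9.93998836e-02,  1.20396203e-03, -9.95046840e-01]]), 't': array([ -89.82774326,  462.21029888, 1391.64706903])}
{'clock': 0.1, 'joints': array([ 1.22437842e+00,  3.00403013e-01,  1.52152345e+00, -6.96556604e-06,
        1.32070289e+00, -6.66070178e-02]), 'qd': array([-1.02182108e-03, -2.57761212e-03,  4.91118655e-04, -7.97941604e-05,
        5.62969016e-04, -3.80632343e-04]), 'effort': array([ 2.11102400e-03, -5.32650197e+01, -3.53278148e+01,  7.08786445e-02,
        2.35961471e-02, -6.66347387e-05]), 'eef_pos': array([151.82545909, 528.38961442, 212.94805436]), 'eef_rot': array([-3.14055780e+00, -6.22684058e-05,  2.86178346e+00]), 'wrist_force': array([-1.03144   ,  0.42523147, -0.18190951]), 'moment': array([-0.01554128, -0.05842274,  0.02496538]), 'finger_force': 0.0, 'finger_gap': 93.62057929213634}
```

View pics/scene0.png

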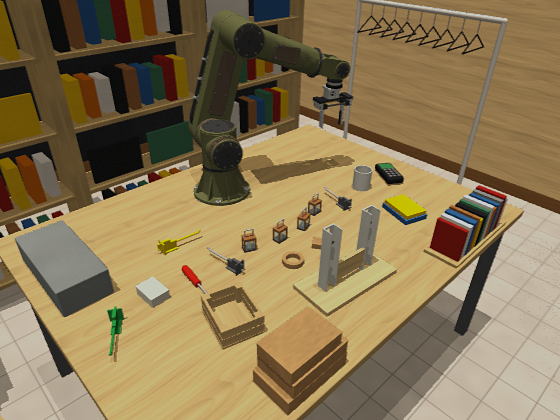

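View pics/top0.png

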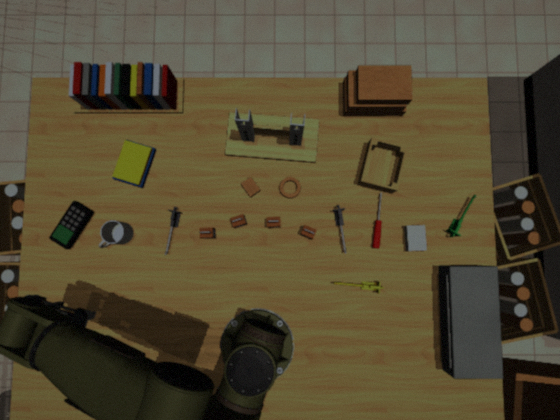

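The top view shows the rack at (272,138) and lanterns at (207,232), (238,221), (272,222) and (307,231). Of the four arms, the grey steel ones at (173,228) and (340,226) fit the description. The yellow one at (358,285) and green one at (460,215) are look-alikes. One enlarged crop to confirm, with measurements.

Run:
```python
from h import *
p,d=load('top');W=cloud('top',d)
cv2.imwrite('pics/crop1.png',cv2.resize(p[185:265,155:355],None,fx=4,fy=4,interpolation=cv2.INTER_CUBIC))
def comp(n,lo,hi,box):
    pass
H=W[...,2];print('table z',np.nanmedian(H[240:260,260:300]))
m=((H>8)&(H<140)).astype(np.uint8);m[:,:120]=0;m[:100]=0;m[262:]=0;m[:,360:]=0
k,l,s,c=cv2.connectedComponentsWithStats(m)
for i in range(1,k):
    if s[i,4]<15: continue
    q=W[l==i]; r=cv2.minAreaRect(q[:,:2].astype(np.float32))
    print(i,s[i],np.round(r[0]),np.round(r[1]),round(r[2],1),'zmax',np.round(np.percentile(q[:,2],98)))
# rack
q=W[100:165,220:325].reshape(-1,3)
b=q[(q[:,2]>12)&(q[:,2]<24)];print('base',cv2.minAreaRect(b[:,:2].astype(np.float32)),np.median(b[:,2]))
u=q[(q[:,2]>60)];print('upr',u[:,2].max())
for s in (u[u[:,1]>np.nanmedian(u[:,1])],u[u[:,1]<=np.nanmedian(u[:,1])]):
  print(s.shape,np.percentile(s,[2,50,98],axis=0).round())
```

```text
table z 0.7780077836957184
1 [120 100  64  14 817] [844. 390.] [ 49. 235.] 7.6 zmax 106.0
5 [343 100  17  18 260] [ 838. -327.] [79. 39.] 46.9 zmax 124.0
19 [ 225  112   95   51 3389] [741. -52.] [331. 163.] 85.2 zmax 117.0
20 [239 113  10   7  60] [819.  53.] [26. 33.] 1.9 zmax 26.0
28 [292 117  12   8  78] [ 801. -144.] [42. 25.] 84.2 zmax 25.0
56 [ 120  140   36   48 1248] [640. 442.] [112. 150.] 73.6 zmax 46.0
100 [241 177  20  21 218] [557.  24.] [60. 46.] 37.1 zmax 29.0
101 [280 177  21  22 215] [ 556. -117.] [75. 72.] 0.5 zmax 26.0
139 [333 205  14  49 163] [ 407. -291.] [171.  39.] 1.8 zmax 53.0
140 [165 206  18  50 190] [403. 308.] [ 39. 175.] 73.6 zmax 49.0
149 [231 214  17  15 149] [432.  63.] [34. 47.] 18.4 zmax 90.0
153 [267 217  14  11 142] [428. -58.] [35. 47.] 1.2 zmax 89.0
159 [120 222  14  23 218] [391. 467.] [70. 51.] 23.4 zmax 91.0
163 [301 225  16  15 140] [ 395. -181.] [46. 34.] 66.7 zmax 88.0
166 [200 228  16  11 160] [390. 172.] [34. 46.] 2.5 zmax 88.0
base ((735.1610717773438, -51.54595947265625), (330.1864929199219, 172.79649353027344), 85.3612060546875) 18.55201136628614
upr 251.73375327225827
(449, 3) [[721. -27.  63.]
 [726.  22. 151.]
 [759.  56. 247.]]
(450, 3) [[ 708. -156.   65.]
 [ 713. -118.  114.]
 [ 749.  -36.  248.]]
```

View pics/crop1.png

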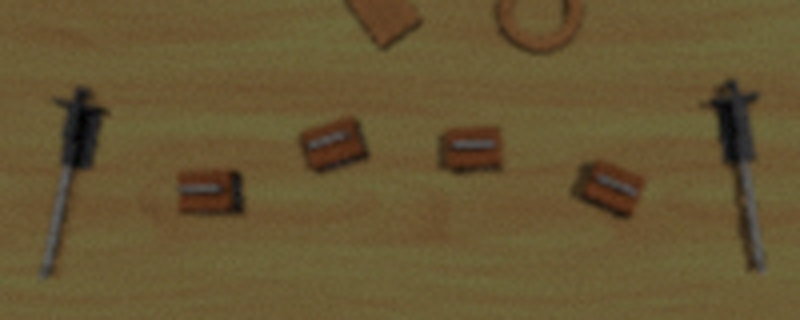

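The crop confirms two grey steel arms, hooks up-image and prongs toward the robot, and four upright lanterns between them. Next I'll fit precise poses by silhouette.

```bash
cat >> h.py <<'E'
from scipy.optimize import minimize
def box(x0,x1,y0,y1,z0,z1): return np.array([[x,y,z] for x in(x0,x1) for y in(y0,y1) for z in(z0,z1)],float)
BR=[box(-4,0,-20,20,12,46),box(-34,-4,-5,5,12,46),box(-56,-34,-5,5,12,34),box(-150,-56,-4,4,22,30),box(-158,-150,-4,4,22,37),box(0,13.5,-2.5,2.5,34,42),box(6,13.5,-2.5,2.5,20,40)]
LA=[box(-17,17,-23,23,12,56),box(-2.5,2.5,-18,18,56,87)]
RK=[box(-55,105,-165,165,10,18)]
def fit(n,W,parts,x0,zlo,zhi,base=0,rad=130):
    m=manip.camera_model(n);K,R,t=map(np.array,(m['K'],m['R'],m['t']))
    S=4
    H=W[...,2]
    near=np.hypot(W[...,0]-x0[0],W[...,1]-x0[1])<rad
    M=((H>zlo)&(H<zhi)&near).astype(np.float32)
    def ren(q):
        c,s=np.cos(q[2]),np.sin(q[2]);Rz=np.array([[c,-s,0],[s,c,0],[0,0,1]])
        I=np.zeros((420*S,560*S),np.uint8)
        for b in parts:
            P=b@Rz.T+[q[0],q[1],base];C=P@R.T+t.reshape(3);C=C@K.T;uv=C[:,:2]/C[:,2:]
            h=cv2.convexHull(((uv+.5)*S*16-8).astype(np.int32).reshape(-1,1,2))
            cv2.fillConvexPoly(I,h,255,shift=4)
        return cv2.resize(I,(560,420),interpolation=cv2.INTER_AREA)/255.
    f=lambda q:np.abs(ren([q[0],q[1],q[2]/100])-M).sum()/M.sum()
    x=np.array([x0[0],x0[1],x0[2]*100]);best=None
    for st in (8,4,2):
        r=minimize(f,x,method='Nelder-Mead',options=dict(initial_simplex=[x,x+[st,0,0],x+[0,st,0],x+[0,0,st*1.5]],xatol=.05,fatol=1e-4));x=r.x
    return np.round([x[0],x[1],x[2]/100],3),round(r.fun,3)
E
cat > m0.py <<'E'
from h import *
p,d=load('top');W=cloud('top',d)
def cc(c,yaw): return [c[0]+72.25*np.cos(yaw),c[1]+72.25*np.sin(yaw),yaw]
print('BR R',fit('top',W,BR,cc((407,-291),.147),12,140))
print('BR L',fit('top',W,BR,cc((403,308),-.19),12,140))
for c in ((432,63,.3),(428,-58,0),(395,-181,-.4),(390,172,0)): print('LA',fit('top',W,LA,c,12,140,rad=45))
print('RK',fit('top',W,RK,(710,-49.5,-.082),10,300,rad=250))
H=W[...,2];u=W[(H>243)&(H<260)&(W[...,0]>690)&(W[...,0]<800)&(abs(W[...,1])<180)]
for s in (u[u[:,1]>-49],u[u[:,1]<=-49]): print(len(s),np.percentile(s,[5,50,95],axis=0).round(1))
E
python3 m0.py
```

```text
BR R (array([ 4.87305e+02, -2.87290e+02,  1.42000e-01]), np.float64(0.783))
BR L (array([ 4.68675e+02,  2.89954e+02, -1.76000e-01]), np.float64(0.477))
LA (array([4.33182e+02, 6.36240e+01, 2.91000e-01]), np.float64(0.164))
LA (array([ 4.29876e+02, -5.89230e+01,  5.40000e-02]), np.float64(0.123))
LA (array([ 395.57 , -181.544,   -0.405]), np.float64(0.118))
LA (array([3.91143e+02, 1.72801e+02, 4.30000e-02]), np.float64(0.127))
RK (array([ 7.16361e+02, -5.03670e+01, -8.50000e-02]), np.float64(0.13))
43 [[723.3  12.8 243.1]
 [728.9  28.5 244.4]
 [755.7  55.3 248.9]]
41 [[ 709.4 -158.1  243.6]
 [ 714.2 -130.7  246.7]
 [ 745.3 -115.3  249.1]]
```

Run:
```python
from h import *
p,d=load('top');H=cloud('top',d)[...,2]
def ov(q,parts,sl,f,zl,base=0):
    im=cv2.resize(np.clip(p[sl].astype(float)*2,0,255).astype(np.uint8),None,fx=f,fy=f,interpolation=cv2.INTER_NEAREST)
    im2=cv2.resize(cv2.applyColorMap(np.clip(np.nan_to_num(H[sl])*zl,0,255).astype(np.uint8),2),None,fx=f,fy=f,interpolation=cv2.INTER_NEAREST)
    c,s=np.cos(q[2]),np.sin(q[2]);Rz=np.array([[c,-s,0],[s,c,0],[0,0,1]])
    for b in parts:
        uv=np.array([proj('top',x) for x in b@Rz.T+[q[0],q[1],base]])
        h=cv2.convexHull(((uv+.5-[sl[1].start,sl[0].start])*f).astype(np.int32).reshape(-1,1,2))
        for i in(im,im2): cv2.polylines(i,[h],True,(0,255,0),1)
    return np.hstack([im,im2])
a=ov((473,-280,.142),BR,np.s_[200:260,320:364],7,4)
b=ov((716.4,-50.4,-.085),RK,np.s_[95:170,215:329],3,1)
o=np.zeros((a.shape[0]+0,a.shape[1],3),np.uint8)
cv2.imwrite('pics/ov.png',a);cv2.imwrite('pics/ov2.png',b)
o=np.zeros((max(a.shape[0],b.shape[0]),0,3),np.uint8)
W=max(a.shape[1],b.shape[1]);pad=lambda i:cv2.copyMakeBorder(i,0,0,0,W-i.shape[1],0)
pad=lambda i:cv2.copyMakeBorder(i,0,0,0,W-i.shape[1],cv2.BORDER_CONSTANT)
o=np.vstack([pad(a),pad(b)]);f=min(1,600/o.shape[0],800/o.shape[1]);cv2.imwrite('pics/ov3.png',cv2.resize(o,None,fx=f,fy=f,interpolation=cv2.INTER_AREA))
```

```text
(no output)
```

View pics/ov3.png

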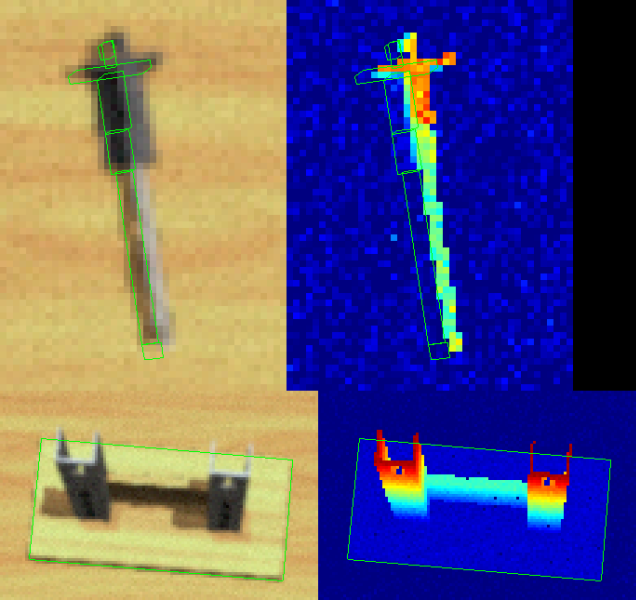

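The lower overlay shows the slots at about (82,470) and (245,483). The arm outline is off by a few millimetres because of a bad start guess, so I'll refit with multiple starts and fit the upright faces directly.

```bash
cat > m1.py <<'E'
from h import *
p,d=load('top');W=cloud('top',d);H=W[...,2]
def multi(parts,xs,rad):
    return min((fit('top',W,parts,x,12,140,rad=rad) for x in xs),key=lambda r:r[1])
print('BR R',multi(BR,[(477+a,-288+b,.13+c) for a in(-4,4) for b in(-4,4) for c in(-.03,.03)],200))
print('BR L',multi(BR,[(474+a,294+b,-.17+c) for a in(-4,4) for b in(-6,2) for c in(-.03,.03)],200))
yaw=-.085
for yc,xc in ((35,723),(-134,710)):
    c,s=np.cos(yaw),np.sin(yaw)
    x=(W[...,0]-xc)*c+(W[...,1]-yc)*s; y=-(W[...,0]-xc)*s+(W[...,1]-yc)*c
    k=(abs(y)<32)&(abs(x)<50)&(H>30)&(H<262)
    f=k&(x<12)
    X=x[f];Y=y[f];Z=H[f]
    for z0 in range(40,260,30):
        b=(Z>z0)&(Z<=z0+30)
        if b.sum()>3:print(z0,b.sum(),'x',np.median(X[b]).round(1),'y',np.percentile(Y[b],[1,50,99]).round(1))
    a=np.polyfit(Y[Z>60],X[Z>60],1);print('slope',a)
    # rows map near slot
    v,u=np.where(k); print(u.min(),u.max(),v.min(),v.max(),'ztop',np.sort(Z)[-8:].round(1))
E
python3 m1.py
python3 - <<'E'
from h import *
p,d=load('top');H=cloud('top',d)[...,2]
np.set_printoptions(linewidth=250)
print(H[108:135,234:258].round(0).astype(int))
E
```

```text
BR R (array([ 4.75858e+02, -2.88790e+02,  1.42000e-01]), np.float64(0.883))
BR L (array([ 4.68907e+02,  2.90189e+02, -1.73000e-01]), np.float64(0.84))
40 33 x 0.8 y [-22.5  -2.4  21. ]
70 32 x 0.9 y [-22.5  -3.4  19.8]
100 38 x 0.5 y [-22.1  -2.1  21.4]
130 40 x 0.9 y [-22.2  -0.3  21.2]
160 40 x 0.9 y [-22.3  -2.4  21. ]
190 47 x 1.3 y [-21.9  -2.4  19.6]
220 56 x 1.5 y [-21.8   1.4  22.1]
slope [-0.02528801  1.6036345 ]
235 257 109 141 ztop [246.5 246.7 246.8 246.9 247.6 247.7 248.6 249.1]
40 30 x -0.4 y [-21.3  -1.4  18.1]
70 31 x -0.4 y [-21.7  -1.6  18.7]
100 34 x -0.3 y [-21.8  -1.   19.5]
130 34 x -0.3 y [-21.7  -1.7  19.9]
160 38 x -0.2 y [-21.6   1.2  20.5]
190 44 x -0.3 y [-20.5  -1.2  21.1]
220 55 x 0.2 y [-22.    0.4  21.6]
slope [-0.01007795  0.21273108]
287 305 113 144 ztop [247.3 247.7 247.9 248.1 248.2 248.4 248.8 249.1]
[[  0   2  -1  -1  -1   4  -1   2   2   2   4   0   1  -1   3   2   6   3  -1   0  -1   0   3  -3]
 [  0  -2 244 243  -4  -4   3   3  -2   5   4   4  -2  -2   1   2  -3  -7   2   0   4   0  -3   2]
 [  6   1 243 239   1   0   5   2   1   1  -1  -2   1
[... 1722 characters left out ...]
9 113]
 [ 13  14  25  20 170 170 167 169 169 176 172 176 179 171 179 177 180 171 138 106 106 105 111 110]
 [ 14  16  18  13 159 161 158 158 159 160 160 161 163 166 169 168 165 170 140 107  99  95  96  97]
 [ 22  18  22  24  20 146 148 145 151 147 148 149 153 153 157 155 159 157 134 101  77  79  83  88]
 [ 23  12  22  14  15 134 131 138 140 139 140 142 144 147 142 147 144 144 129 102  72  73  76  75]
 [ 19  16  12  14  19 126 125 128 126 130 135 133 133 138 130 137 134 139 129 100  65  63  63  62]
 [ 22  18  27  14  17  20 114 111 119 118 119 118 119 124 127 124 123 123 126  97  57  45  50  49]
 [ 18  17  20  20  16  25 101 102 101 106 106 108 108 113 108 118 110 116 118  93  58  22  23  23]]
```

```bash
cat > m2.py <<'E'
from h import *
p,d=load('top');W0=cloud('top',d)
def multi(parts,xs,yc):
    W=W0.copy();W[abs(W[...,1]-yc)>60]=np.nan
    return min((fit('top',W,parts,x,12,140,rad=200) for x in xs),key=lambda r:r[1])
if __name__=='__main__':
    print('BR R',multi(BR,[(477+a,-288+b,.13+c) for a in(-4,4) for b in(-4,4) for c in(-.03,.03)],-290))
    print('BR L',multi(BR,[(474+a,294+b,-.17+c) for a in(-4,4) for b in(-6,2) for c in(-.03,.03)],305))
E
python3 m2.py
```

```text
BR R (array([ 4.75769e+02, -2.88781e+02,  1.41000e-01]), np.float64(0.252))
BR L (array([ 4.68762e+02,  2.90273e+02, -1.72000e-01]), np.float64(0.264))
```

Request:
{"fn": "jog_arm", "kwargs": {"rows": [2.5,-1.96,-0.8,0,0,0.009,0,2.5,-1.96,-0.8,0,0,0.009,0,2.5,-1.96,-0.8,0,0,0.009,0,2.5,-1.96,-0.8,0,0,0.009,0,2.5,-1.96,-0.8,0,0,0.009,0,2.5,-1.96,-0.8,0,0,0.009,0,2.5,-1.96,-0.8,0,0,0.009,0,2.5,-1.96,-0.8,0,0,0.009,0,2.5,-1.96,-0.8,0,0,0.009,0,2.5,-1.96,-0.8,0,0,0.009,0,2.5,-1.96,-0.8,0,0,0.009,0,2.23,-1.91,-0.8,0,0,0.009,0,0,0,0,0,0,0,0]}}

```text
clock: 1.18
eef_pos: [451.5, 290.6, 115.6]
eef_rot: [-3.14, -0.001, 2.967]
wrist_force: [-0.4, 1.3, -0.4]
finger_gap: 93.8
finger_force: 0.0
```

Request:
{"fn": "jog_arm", "kwargs": {"rows": [0,0,-1,0,0,0.002,0,0,0,-1,0,0,0.002,0,0,0,-1,0,0,0,0,0,0,-1,0,0,0,0,0,0,-1,0,0,0,0,0,0,-1,0,0,0,0,0,0,0,0,0,0,0,0,0,0,0,0,0,0]}}

```text
clock: 1.85
eef_pos: [448.9, 294.0, 56.9]
eef_rot: [-3.141, -0.001, 2.974]
wrist_force: [0.4, -0.4, -0.5]
finger_gap: 93.8
finger_force: 0.0
```

Request:
{"fn": "jog_arm", "kwargs": {"newtons": 40, "rows": [0,0,-1,0,0,0,0,0,0,-1,0,0,0,0,0,0,-1,0,0,0,0,0,0,-0.5,0,0,0,0,0,0,0,0,0,0,0.5,0,0,0,0,0,0,1,0,0,0,0,0,0,1,0,0,0,0,0,0,1,0,0,0,0,0,0,1,0,0,0,0,0,0,1,0,0,0,0,0,0,1,0,0,0,0,0,0,1,0,0,0,0,0,0,1,0,0,0,0,0,0,1]}}

```text
clock: 3.02
eef_pos: [449.2, 293.9, 22.5]
eef_rot: [-3.142, -0.0, 2.974]
wrist_force: [-0.5, -1.3, 0.5]
finger_gap: 30.3
finger_force: 0.0
```

Request:
{"fn": "jog_arm", "kwargs": {"rows": [0,0,0,0,0,0,1,0,0,0,0,0,0,1,0,0,0,0,0,0,1,0,0,0,0,0,0,1,0,0,0,0,0,0,1,0,0,0,0,0,0,1]}}

```text
clock: 3.52
eef_pos: [449.2, 293.9, 22.4]
eef_rot: [3.142, 0.0, 2.974]
wrist_force: [-0.7, 0.7, -0.5]
finger_gap: 9.7
finger_force: 40.0
```

Request:
{"fn": "jog_arm", "kwargs": {"newtons": 50, "rows": [0,0,1.5,0,0,0,1,0,0,3,0,0,0,1,0,0,3,0,0,0,1,0,0,3,0,0,0,1,0,0,2,0,0,0,1,1.57,-1.82,0.5,0,0,0.006,1,1.57,-1.82,0.5,0,0,0.006,1,1.57,-1.82,0.5,0,0,0.006,1,1.57,-1.82,0.5,0,0,0.006,1,1.57,-1.82,0.5,0,0,0.006,1,1.57,-1.82,0.5,0,0,0.006,1,1.57,-1.82,0.5,0,0,0.006,1,1.57,-1.82,0.5,0,0,0.006,1,1.57,-1.82,0.5,0,0,0.006,1,1.57,-1.82,0.5,0,0,0.006,1,1.57,-1.82,0.5,0,0,0.006,1,1.57,-1.82,0.5,0,0,0.006,1,1.57,-1.82,0.5,0,0,0.006,1,1.57,-1.82,0,0,0,0.006,1]}}

```text
clock: 5.1
eef_pos: [669.8, 38.1, 213.2]
eef_rot: [3.142, 0.001, 3.058]
wrist_force: [0.3, 0.4, -1.7]
finger_gap: 9.8
finger_force: 50.0
```

Request:
{"fn": "jog_arm", "kwargs": {"rows": [0,0,0,0,0,0,1,0,0,0,0,0,0,1,0,0,0,0,0,0,1]}}

```text
clock: 5.35
eef_pos: [668.6, 39.5, 212.0]
eef_rot: [3.142, -0.001, 3.058]
wrist_force: [-0.1, 0.4, -0.9]
finger_gap: 10.0
finger_force: 50.0
```

Run:
```python
from h import *
a,_=shot('top');b,_=shot('scene')
f=6
A=cv2.resize(np.clip(a[85:160,205:270].astype(int)*2,0,255).astype(np.uint8),None,fx=f,fy=f,interpolation=cv2.INTER_CUBIC)
B=cv2.resize(b[175:250,285:355],None,fx=f,fy=f,interpolation=cv2.INTER_CUBIC)[:A.shape[0]]
cv2.imwrite('pics/pre1.png',np.hstack([A,B])[:, :800])
```

```text
(no output)
```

View pics/pre1.png

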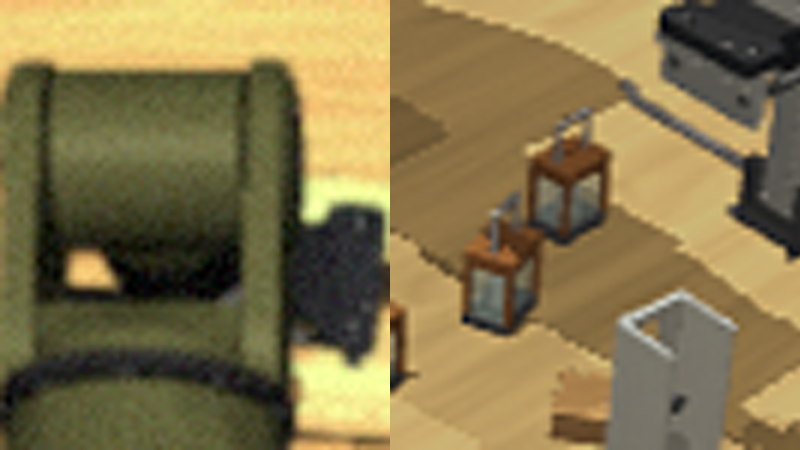

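The top view is hidden by the wrist. The scene crop shows the right upright's back and the arm held level. I'll enter carefully, watching the force.

Request:
{"fn": "jog_arm", "kwargs": {"rows": [0.6,-0.05,0,0,0,0,1,0.6,-0.05,0,0,0,0,1,0.6,-0.05,0,0,0,0,1,0.3,-0.03,0.05,0,0,0,1,0.3,-0.03,0,0,0,0,1,0,0,0,0,0,0,1]}}

```text
clock: 5.95
eef_pos: [693.4, 37.0, 212.7]
eef_rot: [-3.142, -0.0, 3.058]
wrist_force: [0.7, 0.8, -0.7]
finger_gap: 9.8
finger_force: 50.0
```

Request:
{"fn": "jog_arm", "kwargs": {"rows": [0.3,-0.02,0,0,0,0,1,0.3,-0.02,0,0,0,0,1,0.2,-0.02,0,0,0,0,1,0.1,-0.01,0,0,0,0,1,0,0,0,0,0,0,1,0,0,0,0,0,0,1]}}

```text
clock: 6.45
eef_pos: [702.0, 36.3, 212.9]
eef_rot: [-3.142, -0.0, 3.058]
wrist_force: [0.1, -0.1, -1.5]
finger_gap: 9.8
finger_force: 50.0
```

Request:
{"fn": "jog_arm", "kwargs": {"rows": [0.1,-0.01,0,0,0,0,1,0.1,-0.01,0,0,0,0,1,0,0,0,0,0,0,1,0,0,0,0,0,0,1]}}

```text
clock: 6.78
eef_pos: [704.0, 36.1, 213.0]
eef_rot: [-3.142, 0.0, 3.058]
wrist_force: [-0.8, -1.0, -1.2]
finger_gap: 9.7
finger_force: 50.0
```

Run:
```python
from h import *
b,_=shot('scene')
print(proj('scene',(724,35,201)))
B=cv2.resize(b[185:285,305:385],None,fx=6,fy=6,interpolation=cv2.INTER_CUBIC)
cv2.imwrite('pics/in1.png',B)
```

```text
[363.7788426 218.0760341]
```

View pics/in1.png

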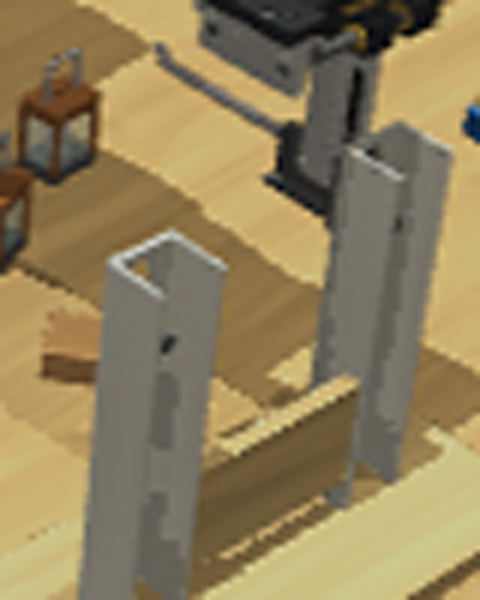

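The scene view shows the arm up to the left upright, level, with no contact yet. I'll creep on until it touches.

Request:
{"fn": "jog_arm", "kwargs": {"rows": [0.1,-0.01,0,0,0,0,1,0,0,0,0,0,0,1,0,0,0,0,0,0,1]}}

```text
clock: 7.08
eef_pos: [704.0, 36.1, 213.0]
eef_rot: [-3.141, -0.003, 3.058]
wrist_force: [-10.7, -0.6, 1.9]
finger_gap: 9.8
finger_force: 50.0
```

Request:
{"fn": "jog_arm", "kwargs": {"rows": [0.1,-0.01,0,0,0,0,1,0,0,0,0,0,0,1,0,0,0,0,0,0,1]}}

```text
clock: 7.33
eef_pos: [704.1, 36.1, 213.0]
eef_rot: [-3.141, -0.006, 3.058]
wrist_force: [-20.9, 0.3, 5.0]
finger_gap: 9.6
finger_force: 50.0
```

Request:
{"fn": "jog_arm", "kwargs": {"rows": [-0.2,0.02,0,0,0,0,1,0,0,-0.2,0,0,0,1,0,0,-0.2,0,0,0,1,0,0,-0.2,0,0,0,1,0,0,-0.2,0,0,0,1,0,0,-0.2,0,0,0,1,0,0,0,0,0,0,1,0,0,0,0,0,0,1]}}

```text
clock: 8.0
eef_pos: [704.0, 36.1, 202.6]
eef_rot: [-3.142, -0.0, 3.058]
wrist_force: [-0.8, 1.3, -2.5]
finger_gap: 9.6
finger_force: 50.0
```

Request:
{"fn": "jog_arm", "kwargs": {"rows": [0,0,-0.2,0,0,0,1,0,0,-0.2,0,0,0,1,0,0,0,0,0,0,1,0,0,0,0,0,0,1]}}

```text
clock: 8.33
eef_pos: [704.0, 36.3, 200.7]
eef_rot: [3.141, 0.002, 3.058]
wrist_force: [-6.6, 1.0, 10.1]
finger_gap: 9.7
finger_force: 50.0
```

Request:
{"fn": "jog_arm", "kwargs": {"rows": [0,0,-0.1,0,0,0,1,0,0,-0.1,0,0,0,1,0,0,-0.1,0,0,0,1,0,0,0,0,0,0,1,0,0,0,0,0,0,1]}}

```text
clock: 8.75
eef_pos: [704.1, 36.9, 198.8]
eef_rot: [3.14, 0.003, 3.058]
wrist_force: [-10.7, 5.0, 15.3]
finger_gap: 9.9
finger_force: 50.0
```

Request:
{"fn": "jog_arm", "kwargs": {"rows": [0,0,-0.1,0,0,0,1,0,0,-0.1,0,0,0,1,0,0,-0.1,0,0,0,1,0,0,0,0,0,0,1,0,0,0,0,0,0,1]}}

```text
clock: 9.17
eef_pos: [704.1, 37.2, 194.1]
eef_rot: [3.14, 0.001, 3.059]
wrist_force: [-5.1, 4.8, 6.4]
finger_gap: 9.4
finger_force: 50.0
```

Snapping through. I'll continue down to the sill.

Request:
{"fn": "jog_arm", "kwargs": {"rows": [0,0,-0.1,0,0,0,1,0,0,-0.1,0,0,0,1,0,0,-0.1,0,0,0,1,0,0,-0.1,0,0,0,1,0,0,0,0,0,0,1,0,0,0,0,0,0,1]}}

```text
clock: 9.67
eef_pos: [704.0, 37.2, 188.5]
eef_rot: [3.14, -0.0, 3.059]
wrist_force: [1.1, 5.0, -2.8]
finger_gap: 10.0
finger_force: 50.0
```

Request:
{"fn": "jog_arm", "kwargs": {"rows": [0,0,-0.1,0,0,0,1,0,0,-0.1,0,0,0,1,0,0,0,0,0,0,1,0,0,0,0,0,0,1]}}

```text
clock: 10.0
eef_pos: [704.1, 37.3, 188.1]
eef_rot: [3.14, 0.001, 3.059]
wrist_force: [-4.8, 6.0, 6.2]
finger_gap: 9.5
finger_force: 50.0
```

Request:
{"fn": "jog_arm", "kwargs": {"rows": [0,0.05,-0.2,0,0,0,1,0,0.05,0,0,0,0,1,0,0,0,0,0,0,1,0,0,0.4,0,0,0,1,0,0,0,0,0,0,0.5,0,0,0,0,0,0,0.3,0,0,0,0,0,0,0,0,0,0,0,0,0,0,0,0,0,0,0,0,0,0,0,0,0,0,0,0,0,0,1.5,0,0,0,0,0,0,2,0,0,0,0,0,0,2,0,0,0,0,0,0,2,0,0,0,0,0,0,1,0,0,0,0]}}

```text
clock: 11.25
eef_pos: [704.4, 37.0, 276.8]
eef_rot: [3.141, 0.003, 3.058]
wrist_force: [-0.7, 0.8, 0.3]
finger_gap: 79.7
finger_force: 0.0
```

Request:
{"fn": "jog_arm", "kwargs": {"rows": [-1.77,-2.35,-0.5,0,0,0.016,0,-1.77,-2.35,-0.5,0,0,0.016,0,-1.77,-2.35,-0.5,0,0,0.016,0,-1.77,-2.35,-0.5,0,0,0.016,0,-1.77,-2.35,-0.5,0,0,0.016,0,-1.77,-2.35,-0.5,0,0,0.016,0,-1.77,-2.35,-0.5,0,0,0.016,0,-1.77,-2.35,-0.5,0,0,0.016,0,-1.77,-2.35,-0.5,0,0,0.016,0,-1.77,-2.35,-0.5,0,0,0.016,0,-1.77,-2.35,-0.5,0,0,0.016,0,-1.77,-2.35,-0.5,0,0,0.016,0,-1.77,-2.35,-0.5,0,0,0.016,0,-1.77,-2.35,-0.5,0,0,0.016,0,0,0,-2,0,0,0,0,0,0,-3,0,0,0,0,0,0,-3,0,0,0,0,0,0,-3,0,0,0,0,0,0,-2,0,0,0,0,0,0,0,0,0,0,0]}}

```text
clock: 12.92
eef_pos: [454.3, -290.6, 69.7]
eef_rot: [3.137, -0.005, -3.002]
wrist_force: [-0.0, 0.5, -0.7]
finger_gap: 93.9
finger_force: 0.0
```

Request:
{"fn": "jog_arm", "kwargs": {"rows": [0,0,-1,0,0,0,0,0,0,0,0,0,0,0,0,0,0,0,0,0,0]}}

```text
clock: 13.17
eef_pos: [456.5, -292.1, 64.8]
eef_rot: [-3.141, 0.001, -3.001]
wrist_force: [-0.1, -0.1, -0.1]
finger_gap: 94.2
finger_force: 0.0
```

Run:
```python
from h import *
b,_=shot('scene');a,_=shot('top')
B=cv2.resize(b[180:280,280:380],None,fx=4,fy=4,interpolation=cv2.INTER_CUBIC)
A=cv2.resize(np.clip(a[90:190,215:315].astype(int)*2,0,255).astype(np.uint8),None,fx=4,fy=4,interpolation=cv2.INTER_CUBIC)
cv2.imwrite('pics/lock1.png',np.hstack([A,B]))
print(manip.read_state()['eef_pos'],manip.read_state()['joints'])
```

```text
[ 456.66552015 -292.2258084    65.10328039] [-6.36799077e-01  4.51675620e-01  1.68687559e+00 -2.61520071e-05
  1.00123347e+00 -2.34781767e+00]
```

View pics/lock1.png

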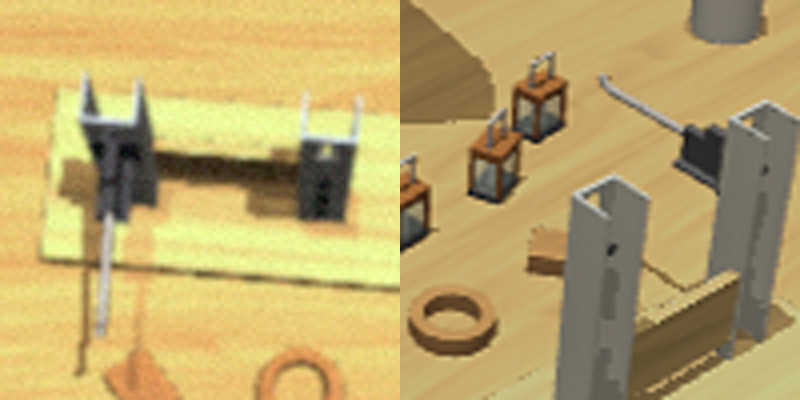

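The left arm is seated in its upright (top view ~(110,160), prong to -x at (100,330)). Now grasping the right arm.

Request:
{"fn": "jog_arm", "kwargs": {"newtons": 50, "rows": [0,0,-1.5,0,0,0,0,0,0,-1.5,0,0,0,0,0,0,-1,0,0,0,0,0,0,-0.25,0,0,0,0,0,0,0,0,0,0,1,0,0,0,0,0,0,1,0,0,0,0,0,0,1,0,0,0,0,0,0,1,0,0,0,0,0,0,1,0,0,0,0,0,0,1,0,0,0,0,0,0,1,0,0,0,0,0,0,1,0,0,0,0,0,0,1,0,0,0,0,0,0,1,0,0,0,0,0,0,1,0,0,0,0,0,0,1,0,0,0,0,0,0,1,0,0,0,0,0,0,1]}}

```text
clock: 14.77
eef_pos: [456.2, -291.8, 21.4]
eef_rot: [3.141, -0.0, -3.001]
wrist_force: [0.0, 1.1, 0.4]
finger_gap: 9.9
finger_force: 50.0
```

Request:
{"fn": "jog_arm", "kwargs": {"rows": [0,0,0,0,0,0,1,0,0,0,0,0,0,1]}}

```text
clock: 14.93
eef_pos: [456.2, -291.8, 21.5]
eef_rot: [3.141, -0.0, -3.001]
wrist_force: [-0.0, 1.6, 1.2]
finger_gap: 9.9
finger_force: 50.0
```

Request:
{"fn": "jog_arm", "kwargs": {"rows": [0,0,1.5,0,0,0,1,0,0,3,0,0,0,1,0,0,3,0,0,0,1,0,0,3,0,0,0,1,0,0,2.5,0,0,0,1,1.42,1.16,0.43,0,0,-0.016,1,1.42,1.16,0.43,0,0,-0.016,1,1.42,1.16,0.43,0,0,-0.016,1,1.42,1.16,0.43,0,0,-0.016,1,1.42,1.16,0.43,0,0,-0.016,1,1.42,1.16,0.43,0,0,-0.016,1,1.42,1.16,0.43,0,0,-0.016,1,1.42,1.16,0.43,0,0,-0.016,1,1.42,1.16,0.43,0,0,-0.016,1,1.42,1.16,0.43,0,0,-0.016,1,1.42,1.16,0.43,0,0,-0.016,1,1.42,1.16,0.43,0,0,-0.016,1,1.42,1.16,0.43,0,0,-0.016,1,1.42,1.16,0.43,0,0,-0.016,1,0,0,0,0,0,0,1]}}

```text
clock: 16.6
eef_pos: [656.6, -127.5, 211.7]
eef_rot: [3.141, 0.001, 3.059]
wrist_force: [0.5, 0.3, -1.9]
finger_gap: 9.6
finger_force: 50.0
```

Request:
{"fn": "jog_arm", "kwargs": {"rows": [0,0,0,0,0,0,1,0,0,0,0,0,0,1]}}

```text
clock: 16.77
eef_pos: [654.4, -130.0, 211.0]
eef_rot: [-3.142, -0.001, 3.058]
wrist_force: [-0.6, 0.8, -1.7]
finger_gap: 9.9
finger_force: 50.0
```

Request:
{"fn": "jog_arm", "kwargs": {"rows": [0.6,-0.05,0.05,0,0,0,1,0.6,-0.05,0,0,0,0,1,0.6,-0.05,0,0,0,0,1,0.3,-0.03,0,0,0,0,1,0.3,-0.03,0,0,0,0,1,0,0,0,0,0,0,1,0,0,0,0,0,0,1]}}

```text
clock: 17.35
eef_pos: [679.0, -131.6, 211.9]
eef_rot: [3.142, -0.0, 3.058]
wrist_force: [0.1, 0.0, -0.7]
finger_gap: 9.6
finger_force: 50.0
```

Request:
{"fn": "jog_arm", "kwargs": {"rows": [0.3,-0.02,0,0,0,0,1,0.3,-0.02,0,0,0,0,1,0.2,-0.02,0,0,0,0,1,0.2,-0.01,0,0,0,0,1,0,0,0,0,0,0,1,0,0,0,0,0,0,1]}}

```text
clock: 17.85
eef_pos: [689.0, -132.3, 212.1]
eef_rot: [-3.142, -0.0, 3.058]
wrist_force: [-1.2, -0.8, -1.3]
finger_gap: 9.6
finger_force: 50.0
```

Request:
{"fn": "jog_arm", "kwargs": {"rows": [0.1,-0.01,0,0,0,0,1,0,0,0,0,0,0,1,0,0,0,0,0,0,1]}}

```text
clock: 18.1
eef_pos: [689.1, -132.3, 212.2]
eef_rot: [3.141, -0.003, 3.058]
wrist_force: [-11.0, 2.6, 1.9]
finger_gap: 10.0
finger_force: 50.0
```

Request:
{"fn": "jog_arm", "kwargs": {"rows": [-0.1,0.01,0,0,0,0,1,0,0,-0.2,0,0,0,1,0,0,-0.2,0,0,0,1,0,0,-0.2,0,0,0,1,0,0,-0.2,0,0,0,1,0,0,-0.2,0,0,0,1,0,0,-0.2,0,0,0,1,0,0,-0.1,0,0,0,1,0,0,0,0,0,0,1,0,0,0,0,0,0,1]}}

```text
clock: 18.93
eef_pos: [689.0, -132.1, 199.4]
eef_rot: [3.141, 0.0, 3.058]
wrist_force: [-2.2, 2.6, 1.8]
finger_gap: 9.8
finger_force: 50.0
```

Request:
{"fn": "jog_arm", "kwargs": {"rows": [0,0,-0.1,0,0,0,1,0,0,-0.1,0,0,0,1,0,0,-0.1,0,0,0,1,0,0,-0.1,0,0,0,1,0,0,0,0,0,0,1,0,0,0,0,0,0,1]}}

```text
clock: 19.43
eef_pos: [689.1, -131.7, 196.2]
eef_rot: [3.141, 0.001, 3.058]
wrist_force: [-5.3, 4.2, 6.3]
finger_gap: 9.4
finger_force: 50.0
```

Request:
{"fn": "jog_arm", "kwargs": {"rows": [0,0,-0.1,0,0,0,1,0,0,-0.1,0,0,0,1,0,0,-0.1,0,0,0,1,0,0,0,0,0,0,1,0,0,0,0,0,0,1]}}

```text
clock: 19.85
eef_pos: [689.1, -131.8, 192.9]
eef_rot: [3.141, 0.001, 3.058]
wrist_force: [-3.8, 4.0, 4.9]
finger_gap: 9.5
finger_force: 50.0
```

Request:
{"fn": "jog_arm", "kwargs": {"rows": [0,0,-0.1,0,0,0,1,0,0,-0.1,0,0,0,1,0,0,-0.1,0,0,0,1,0,0,0,0,0,0,1,0,0,0,0,0,0,1]}}

```text
clock: 20.27
eef_pos: [689.0, -131.7, 188.6]
eef_rot: [3.141, -0.001, 3.058]
wrist_force: [-0.0, 5.1, -3.3]
finger_gap: 9.5
finger_force: 50.0
```

Request:
{"fn": "jog_arm", "kwargs": {"rows": [0,0,-0.1,0,0,0,1,0,0,-0.1,0,0,0,1,0,0,-0.1,0,0,0,1,0,0,0,0,0,0,1,0,0,0,0,0,0,1]}}

```text
clock: 20.68
eef_pos: [689.0, -131.7, 187.0]
eef_rot: [3.141, 0.0, 3.058]
wrist_force: [-4.9, 5.8, 6.3]
finger_gap: 9.7
finger_force: 50.0
```

Request:
{"fn": "jog_arm", "kwargs": {"rows": [0,0.05,-0.2,0,0,0,1,0,0,0,0,0,0,1,0,0,0,0,0,0,1]}}

```text
clock: 20.93
eef_pos: [689.1, -131.7, 186.8]
eef_rot: [-3.141, 0.002, 3.058]
wrist_force: [-10.4, 5.3, 16.2]
finger_gap: 9.5
finger_force: 50.0
```

Bottomed at the same height as the left one. Now I'll release, rise and retreat for a look.

Request:
{"fn": "jog_arm", "kwargs": {"rows": [0,0,0.4,0,0,0,1,0,0,0,0,0,0,0.5,0,0,0,0,0,0,0.3,0,0,0,0,0,0,0,0,0,0,0,0,0,0,0,0,0,0,0,0,0,0,0,0,0,0,0,0,0,0,1.5,0,0,0,0,0,0,2,0,0,0,0,0,0,2,0,0,0,0,0,0,2,0,0,0,0,0,0,2,0,0,0,0,-2,-1,0,0,0,0,0,-3,-2,0,0,0,0,0,-3,-2,0,0,0,0,0,-3,-2,0,0,0,0,0,-3,-2,0,0,0,0,0,-3,-2,0,0,0,0,0,-2,-2,0,0,0,0,0]}}

```text
clock: 22.52
eef_pos: [496.8, -262.5, 283.7]
eef_rot: [-3.141, 0.001, 3.057]
wrist_force: [0.6, -1.2, 0.5]
finger_gap: 93.8
finger_force: 0.0
```

Request:
{"fn": "jog_arm", "kwargs": {"rows": [-2,-3,0,0,0,0,0,-2,-3,0,0,0,0,0,-2,-3,0,0,0,0,0,0,0,0,0,0,0,0,0,0,0,0,0,0,0]}}

```text
clock: 22.93
eef_pos: [438.1, -353.0, 283.2]
eef_rot: [-3.142, 0.0, 3.055]
wrist_force: [-0.1, 0.0, 0.1]
finger_gap: 93.8
finger_force: 0.0
```

```bash
cat > m3.py <<'E'
from h import *
p,d=shot('top');W=cloud('top',d)
LANT=((433,63.6,.29),(430,-59,.05),(395.5,-181.5,-.4),(391,172.8,.04))
if __name__=='__main__':
    for c in LANT: print('LA',fit('top',W,LA,c,12,140,rad=50))
    # brackets in slots: fit with base height
    B=[b.copy() for b in BR]
    for b in B: b[:,2]=np.where(b[:,2]==12,4,b[:,2])
    for (x,y) in ((723.9,35.5),(709.2,-133.8)):
        # prong centreline: points z 180..206, >60mm before face
        c,s=np.cos(-.0844),np.sin(-.0844)
        lx=(W[...,0]-x)*c+(W[...,1]-y)*s;ly=-(W[...,0]-x)*s+(W[...,1]-y)*c
        k=(lx<-60)&(lx>-175)&(abs(ly)<25)&(W[...,2]>170)&(W[...,2]<215)
        f=np.polyfit(lx[k],ly[k],1);k2=k&(lx>-145)
        print(k.sum(),'end lx',lx[k].min().round(1),'ly at -80,-120',np.polyval(f,[-80,-120]).round(1),'z',np.percentile(W[k2][:,2],[10,50,90]).round(1))
    a=p;b,_=shot('scene')
    B_=cv2.resize(b[180:280,280:380],None,fx=4,fy=4,interpolation=cv2.INTER_CUBIC)
    A_=cv2.resize(np.clip(a[90:190,215:315].astype(int)*2,0,255).astype(np.uint8),None,fx=4,fy=4,interpolation=cv2.INTER_CUBIC)
    cv2.imwrite('pics/lock2.png',np.hstack([A_,B_]))
    print(manip.read_state()['eef_pos'],manip.read_state()['eef_rot'])
E
python3 m3.py
```

```text
LA (array([4.32827e+02, 6.33230e+01, 3.12000e-01]), np.float64(0.146))
LA (array([ 4.29713e+02, -5.96480e+01,  1.40000e-02]), np.float64(0.119))
LA (array([ 395.819, -181.378,   -0.397]), np.float64(0.117))
LA (array([3.90818e+02, 1.72028e+02, 1.20000e-02]), np.float64(0.142))
79 end lx -156.7 ly at -80,-120 [-3.2 -4.4] z [192.4 195.6 199.1]
77 end lx -157.0 ly at -80,-120 [-2.4 -3.5] z [192.8 196.  199.6]
[ 439.27597806 -351.42108761  283.1981616 ] [3.14156107e+00 1.79520202e-04 3.05786281e+00]
```

View pics/lock2.png

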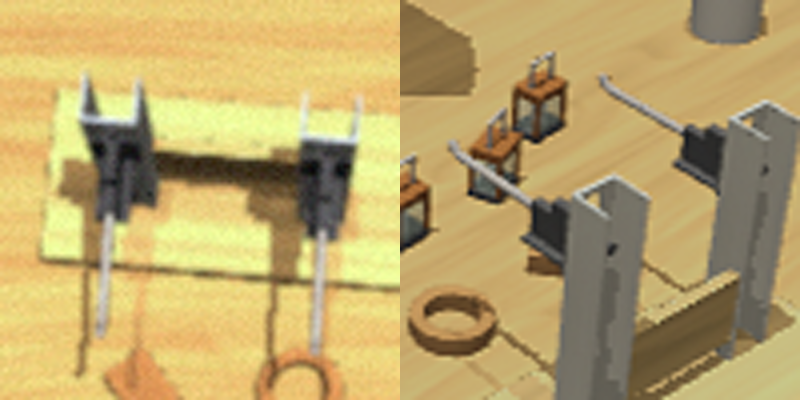

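Both arms are locked, with prongs along (105,270) and (320,290) in the top crop, and all lanterns are still standing. Next, the lantern at (395.7,-181.4).

Request:
{"fn": "jog_arm", "kwargs": {"rows": [-0.54,2.12,-1.5,0,0,-0.04,0,-0.54,2.12,-1.5,0,0,-0.04,0,-0.54,2.12,-1.5,0,0,-0.04,0,-0.54,2.12,-1.5,0,0,-0.04,0,-0.54,2.12,-1.5,0,0,-0.04,0,-0.54,2.12,-1.5,0,0,-0.04,0,-0.54,2.12,-1.5,0,0,-0.04,0,-0.54,2.12,-1.5,0,0,-0.04,0,0,0,-2,0,0,0,0,0,0,-2,0,0,0,0,0,0,-2,0,0,0,0,0,0,-1,0,0,0,0,0,0,0,0,0,0,0,0,0,0,0,0,0,0,0,0,0,0,0,0,0]}}

```text
clock: 24.28
eef_pos: [396.4, -182.3, 94.2]
eef_rot: [-3.141, 0.001, 2.738]
wrist_force: [0.4, 1.3, 0.6]
finger_gap: 94.2
finger_force: 0.0
```

Request:
{"fn": "jog_arm", "kwargs": {"newtons": 20, "rows": [-0.05,0.07,-1.5,0,0,0,0,0,0,-1.5,0,0,0,0,0,0,-1.5,0,0,0,0,0,0,-1.5,0,0,0,0,0,0,0,0,0,0,0.2,0,0,0,0,0,0,1,0,0,0,0,0,0,1,0,0,0,0,0,0,1,0,0,0,0,0,0,1,0,0,0,0,0,0,1,0,0,0,0,0,0,1,0,0,0,0,0,0,1,0,0,0,0,0,0,1,0,0,0,0,0,0,1,0,0,0,0,0,0,1]}}

```text
clock: 25.53
eef_pos: [395.5, -181.5, 33.4]
eef_rot: [3.142, 0.0, 2.738]
wrist_force: [0.5, 1.6, 6.5]
finger_gap: 45.7
finger_force: 20.0
```

Request:
{"fn": "jog_arm", "kwargs": {"newtons": 25, "rows": [0,0,1.6,0,0,0,1,0,0,3,0,0,0,1,0,0,3,0,0,0,1,0,0,3,0,0,0,1,0,0,2,0,0,0,1,1.56,0.78,0,0,0,0.04,1,1.56,0.78,0,0,0,0.04,1,1.56,0.78,0,0,0,0.04,1,1.56,0.78,0,0,0,0.04,1,1.56,0.78,0,0,0,0.04,1,1.56,0.78,0,0,0,0.04,1,1.56,0.78,0,0,0,0.04,1,1.56,0.78,0,0,0,0.04,1,0,0,0,0,0,0,1,0,0,0,0,0,0,1,0,0,0,0,0,0,1]}}

```text
clock: 26.87
eef_pos: [519.4, -119.3, 158.8]
eef_rot: [3.142, -0.001, 3.057]
wrist_force: [0.7, -0.0, -1.3]
finger_gap: 46.0
finger_force: 25.0
```

Run:
```python
from h import *
b,_=shot('scene')
u=proj('scene',(560,-120,190)).astype(int);print(u)
cv2.imwrite('pics/pl1.png',cv2.resize(b[u[1]-45:u[1]+45,u[0]-50:u[0]+70],None,fx=6,fy=6,interpolation=cv2.INTER_CUBIC))
```

```text
[293 217]
```

View pics/pl1.png

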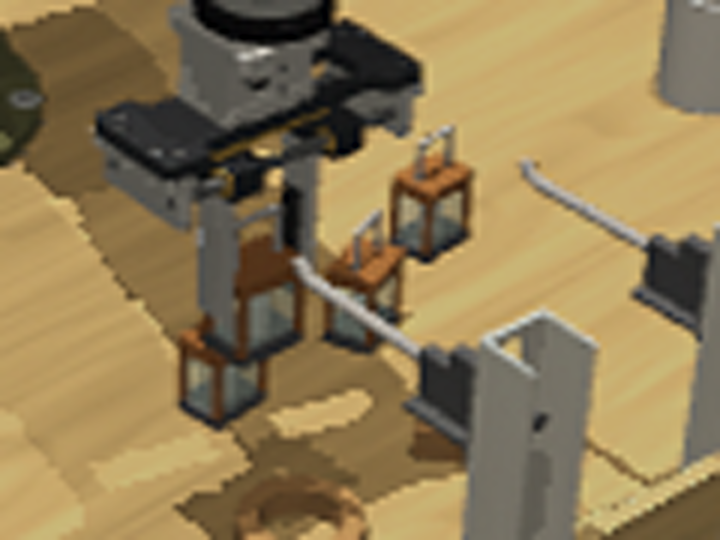

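The held lantern's bail (265,230) lines up with the right prong's tip (298,265) and its axis. Sliding it on.

Request:
{"fn": "jog_arm", "kwargs": {"rows": [0.7,-0.06,0,0,0,0,1,0.7,-0.06,0,0,0,0,1,0.7,-0.06,0,0,0,0,1,0.7,-0.06,0,0,0,0,1,0.7,-0.06,0,0,0,0,1,0.7,-0.06,0,0,0,0,1,0,0,0,0,0,0,1]}}

```text
clock: 27.5
eef_pos: [563.1, -122.8, 158.9]
eef_rot: [3.142, 0.0, 3.058]
wrist_force: [0.1, -0.5, -0.3]
finger_gap: 45.8
finger_force: 25.0
```

Request:
{"fn": "jog_arm", "kwargs": {"rows": [1,-0.08,0,0,0,0,1,1,-0.08,0,0,0,0,1,1,-0.08,0,0,0,0,1,1,-0.08,0,0,0,0,1,1,-0.08,0,0,0,0,1,1,-0.08,0,0,0,0,1,0.8,-0.07,0,0,0,0,1,0,0,0,0,0,0,1,0,0,0,0,0,0,1]}}

```text
clock: 28.25
eef_pos: [629.9, -128.1, 158.7]
eef_rot: [3.142, -0.001, 3.058]
wrist_force: [-0.8, 0.1, -0.9]
finger_gap: 45.5
finger_force: 25.0
```

Request:
{"fn": "jog_arm", "kwargs": {"rows": [0,0,-0.3,0,0,0,1,0,0,-0.3,0,0,0,1,0,0,-0.3,0,0,0,1,0,0,-0.1,0,0,0,1,0,0,0,0,0,0,1,0,0,0,0,0,0,1]}}

```text
clock: 28.75
eef_pos: [630.0, -128.2, 149.1]
eef_rot: [-3.142, -0.0, 3.058]
wrist_force: [-0.3, 0.2, -1.1]
finger_gap: 45.5
finger_force: 25.0
```

Request:
{"fn": "jog_arm", "kwargs": {"rows": [0,0,-0.1,0,0,0,1,0,0,-0.1,0,0,0,1,0,0,-0.1,0,0,0,1,0,0,0,0,0,0,1,0,0,0,0,0,0,1]}}

```text
clock: 29.17
eef_pos: [630.1, -128.1, 146.2]
eef_rot: [3.142, 0.0, 3.058]
wrist_force: [-0.1, 1.0, -0.7]
finger_gap: 45.9
finger_force: 25.0
```

Request:
{"fn": "jog_arm", "kwargs": {"rows": [0,0,-0.1,0,0,0,1,0,0,0,0,0,0,1,0,0,0,0,0,0,1]}}

```text
clock: 29.42
eef_pos: [630.1, -128.1, 145.2]
eef_rot: [3.142, 0.0, 3.058]
wrist_force: [0.1, 0.9, 1.8]
finger_gap: 45.8
finger_force: 25.0
```

Request:
{"fn": "jog_arm", "kwargs": {"rows": [0,0,-0.05,0,0,0,1,0,0,0,0,0,0,0.45,0,0,0,0,0,0,0.4,0,0,0,0,0,0,0.3,0,0,0,0,0,0,0,0,0,0,0,0,0,0,0,0,0,0,0,0,0,0,0,0,0,0,0,0,0,0,0,0,0,0,0,0,0,0,0,0,0,0,0,0,1,0,0,0,0,0,0,2,0,0,0,0,0,0,3,0,0,0,0,0,0,3,0,0,0,0,0,0,3,0,0,0,0,-2,0,0,0,0,0,0,-3,0,0,0,0,0,0,-3,0,0,0,0,0,0,-3,0,0,0,0,0,0]}}

```text
clock: 31.0
eef_pos: [518.7, -128.0, 265.2]
eef_rot: [-3.141, 0.001, 3.058]
wrist_force: [-0.9, -0.4, -0.2]
finger_gap: 93.9
finger_force: 0.0
```

```bash
cat > m4.py <<'E'
from h import *
import sys
p,d=shot('scene');W=cloud('scene',d)
p2,d2=shot('top');W2=cloud('top',d2)
for c in ((433,63.5,.3),(429.8,-59.5,.03),(391,172.4,.02)):
    print('scene',fit('scene',W,LA,c,12,100,rad=55),'top',fit('top',W2,LA,c,12,100,rad=55) if np.nansum((np.hypot(W2[...,0]-c[0],W2[...,1]-c[1])<25)&(W2[...,2]>30)&(W2[...,2]<100))>60 else None)
u=proj('scene',(620,-40,190)).astype(int)
cv2.imwrite('pics/'+sys.argv[1],cv2.resize(p[u[1]-60:u[1]+50,u[0]-70:u[0]+75],None,fx=5,fy=5,interpolation=cv2.INTER_CUBIC))
E
python3 m4.py h1.png
```

```text
scene (array([4.34448e+02, 6.84750e+01, 3.50000e-01]), np.float64(0.319)) top (array([4.32987e+02, 6.34930e+01, 3.00000e-01]), np.float64(0.158))
scene (array([ 4.31747e+02, -5.52160e+01,  1.53000e-01]), np.float64(0.151)) top None
scene (array([3.93109e+02, 1.76544e+02, 7.50000e-02]), np.float64(0.15)) top (array([3.90854e+02, 1.72032e+02, 1.40000e-02]), np.float64(0.133))
```

View pics/h1.png

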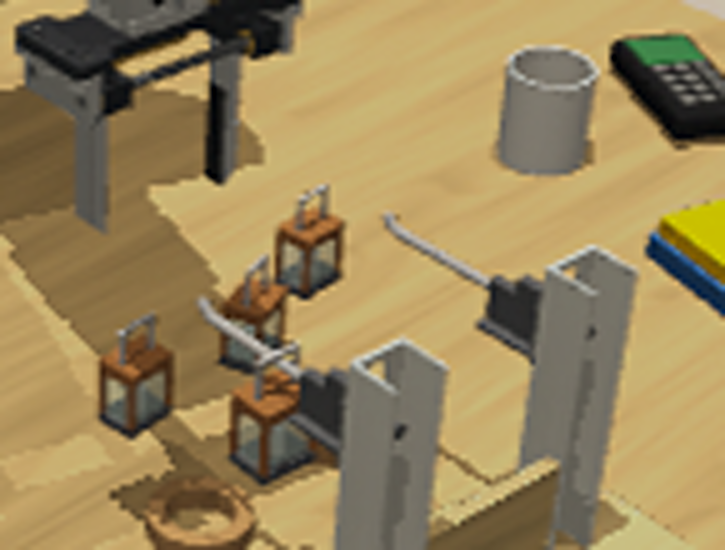

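The first lantern hangs on the right prong (270,430). The others haven't moved. Next lantern at (430,-59).

Request:
{"fn": "jog_arm", "kwargs": {"newtons": 20, "rows": [-1.49,1.16,-1.2,0,0,0.019,0,-1.49,1.16,-1.2,0,0,0.019,0,-1.49,1.16,-1.2,0,0,0.019,0,-1.49,1.16,-1.2,0,0,0.019,0,-1.49,1.16,-1.2,0,0,0.019,0,-1.49,1.16,-1.2,0,0,0.019,0,0,0,-2.5,0,0,0,0,0,0,-2.5,0,0,0,0,0,0,-2.5,0,0,0,0,0,0,-2,0,0,0,0,0,0,0,0,0,0,0,0,0,0,0,0,0,0,0,0,0,0,0,0,0]}}

```text
clock: 32.18
eef_pos: [431.7, -58.8, 99.1]
eef_rot: [-3.141, 0.002, -3.111]
wrist_force: [0.4, 0.1, -0.7]
finger_gap: 94.2
finger_force: 0.0
```

Request:
{"fn": "jog_arm", "kwargs": {"newtons": 20, "rows": [-0.1,0,-1.6,0,0,0,0,0,0,-2,0,0,0,0,0,0,-2,0,0,0,0,0,0,-1,0,0,0,0,0,0,0,0,0,0,0.2,0,0,0,0,0,0,1,0,0,0,0,0,0,1,0,0,0,0,0,0,1,0,0,0,0,0,0,1,0,0,0,0,0,0,1,0,0,0,0,0,0,1,0,0,0,0,0,0,1,0,0,0,0,0,0,1,0,0,0,0,0,0,1,0,0,0,0,0,0,1]}}

```text
clock: 33.43
eef_pos: [429.8, -58.6, 31.9]
eef_rot: [3.142, 0.0, -3.111]
wrist_force: [-1.2, 1.5, 6.0]
finger_gap: 45.9
finger_force: 19.9
```

Request:
{"fn": "jog_arm", "kwargs": {"newtons": 25, "rows": [0,0,1.6,0,0,0,1,0,0,3,0,0,0,1,0,0,3,0,0,0,1,0,0,3,0,0,0,1,0,0,2,0,0,0,1,1.1,-0.755,0,0,0,-0.014,1,1.1,-0.755,0,0,0,-0.014,1,1.1,-0.755,0,0,0,-0.014,1,1.1,-0.755,0,0,0,-0.014,1,1.1,-0.755,0,0,0,-0.014,1,1.1,-0.755,0,0,0,-0.014,1,1.1,-0.755,0,0,0,-0.014,1,1.1,-0.755,0,0,0,-0.014,1,0,0,0,0,0,0,1,0,0,0,0,0,0,1,0,0,0,0,0,0,1]}}

```text
clock: 34.77
eef_pos: [517.1, -118.7, 157.3]
eef_rot: [3.141, -0.001, 3.06]
wrist_force: [0.4, 0.5, -0.8]
finger_gap: 45.6
finger_force: 24.9
```

Request:
{"fn": "jog_arm", "kwargs": {"rows": [0.7,-0.06,0,0,0,0,1,0.7,-0.06,0,0,0,0,1,0.7,-0.06,0,0,0,0,1,0.7,-0.06,0,0,0,0,1,0.7,-0.06,0,0,0,0,1,0.7,-0.06,0,0,0,0,1,0.7,-0.06,0,0,0,0,1,0.7,-0.06,0,0,0,0,1,0.6,-0.05,0,0,0,0,1,0.6,-0.05,0,0,0,0,1,0,0,0,0,0,0,1,0,0,0,0,0,0,1]}}

```text
clock: 35.77
eef_pos: [585.8, -124.8, 157.4]
eef_rot: [3.142, -0.0, 3.06]
wrist_force: [0.5, -1.0, -1.3]
finger_gap: 45.7
finger_force: 24.9
```

Request:
{"fn": "jog_arm", "kwargs": {"rows": [0,0,-0.3,0,0,0,1,0,0,-0.3,0,0,0,1,0,0,-0.3,0,0,0,1,0,0,-0.2,0,0,0,1,0,0,-0.1,0,0,0,1,0,0,-0.1,0,0,0,1,0,0,0,0,0,0,1,0,0,0,0,0,0,1]}}

```text
clock: 36.43
eef_pos: [585.7, -124.8, 144.7]
eef_rot: [3.142, 0.0, 3.06]
wrist_force: [0.0, 0.3, -0.5]
finger_gap: 46.1
finger_force: 24.9
```

Request:
{"fn": "jog_arm", "kwargs": {"rows": [0,0,-0.1,0,0,0,1,0,0,0,0,0,0,1,0,0,0,0,0,0,1]}}

```text
clock: 36.68
eef_pos: [585.7, -124.8, 143.6]
eef_rot: [3.142, -0.0, 3.06]
wrist_force: [-0.5, -0.7, -1.5]
finger_gap: 46.2
finger_force: 24.9
```

Request:
{"fn": "jog_arm", "kwargs": {"rows": [0,0,-0.1,0,0,0,1,0,0,0,0,0,0,1,0,0,0,0,0,0,1]}}

```text
clock: 36.93
eef_pos: [585.7, -124.8, 142.6]
eef_rot: [3.142, -0.0, 3.06]
wrist_force: [-0.6, -0.2, -0.4]
finger_gap: 45.8
finger_force: 24.9
```

Request:
{"fn": "jog_arm", "kwargs": {"rows": [0,0,-0.1,0,0,0,1,0,0,0,0,0,0,1,0,0,0,0,0,0,1]}}

```text
clock: 37.18
eef_pos: [585.7, -124.8, 141.7]
eef_rot: [-3.142, 0.0, 3.06]
wrist_force: [-0.3, 1.5, 0.2]
finger_gap: 46.2
finger_force: 24.9
```

Request:
{"fn": "jog_arm", "kwargs": {"rows": [0,0,-0.1,0,0,0,1,0,0,0,0,0,0,1,0,0,0,0,0,0,1,0,0,0,0,0,0,1,0,0,0,0,0,0,1]}}

```text
clock: 37.6
eef_pos: [585.7, -124.8, 140.7]
eef_rot: [-3.142, 0.0, 3.06]
wrist_force: [0.2, -0.7, 0.1]
finger_gap: 45.7
finger_force: 24.9
```

Run:
```python
from h import *
p,d=shot('scene')
u=proj('scene',(600,-125,180)).astype(int)
cv2.imwrite('pics/pl2.png',cv2.resize(p[u[1]-35:u[1]+35,u[0]-40:u[0]+50],None,fx=8,fy=8,interpolation=cv2.INTER_CUBIC))
```

```text
(no output)
```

View pics/pl2.png

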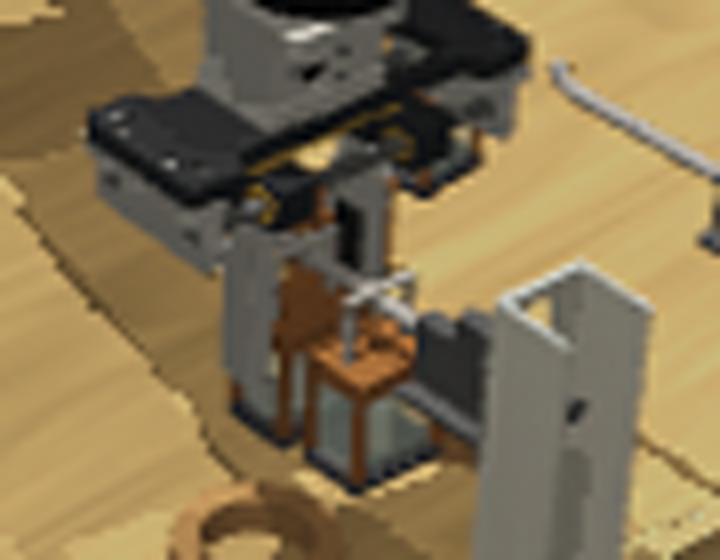

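The bail is over the prong (top wire ~(305,248)), just in front of the first lantern. Releasing.

Request:
{"fn": "jog_arm", "kwargs": {"rows": [0,0,-0.05,0,0,0,1,0,0,0,0,0,0,0.45,0,0,0,0,0,0,0.4,0,0,0,0,0,0,0.3,0,0,0,0,0,0,0,0,0,0,0,0,0,0,0,0,0,0,0,0,0,0,0,0,0,0,0,0,0,0,0,0,0,0,0,0,0,0,0,0,0,0,0,0,1,0,0,0,0,0,0,2,0,0,0,0,0,0,3,0,0,0,0,0,0,3,0,0,0,0,0,0,3,0,0,0,0,-2,0,0,0,0,0,0,-3,0,0,0,0,0,0,-3,0,0,0,0,0,0,-3,0,0,0,0,0,0]}}

```text
clock: 39.23
eef_pos: [474.3, -124.6, 260.7]
eef_rot: [-3.141, 0.001, 3.06]
wrist_force: [0.0, -0.9, 0.2]
finger_gap: 94.0
finger_force: 0.0
```

```bash
cat > m5.py <<'E'
from h import *
import sys
p,d=shot('scene');W=cloud('scene',d);p2,d2=shot('top');W2=cloud('top',d2)
for c in ((433,63.5,.3),(391,172.4,.02)):
    vis=np.nansum((np.hypot(W2[...,0]-c[0],W2[...,1]-c[1])<25)&(W2[...,2]>30)&(W2[...,2]<100))
    print('scene',fit('scene',W,LA,c,12,100,rad=55),'top',vis,fit('top',W2,LA,c,12,100,rad=55) if vis>60 else None)
def hang(y0,y1,x0=540,x1=680):   # points of hanging lanterns below prongs, both cams
    for n,w in(('scene',W),('top',W2)):
        k=(w[...,0]>x0)&(w[...,0]<x1)&(w[...,1]>y0)&(w[...,1]<y1)&(w[...,2]>100)&(w[...,2]<225)
        q=w[k];print(n,len(q))
        for zb in range(105,225,15):
            s=q[abs(q[:,2]-zb)<7.5]
            if len(s)>5:print('  z',zb,len(s),'x',np.percentile(s[:,0],[3,97]).round(),'y',np.percentile(s[:,1],[3,97]).round())
hang(-170,-85)
u=proj('scene',(620,-40,190)).astype(int)
cv2.imwrite('pics/'+sys.argv[1],cv2.resize(p[u[1]-60:u[1]+50,u[0]-70:u[0]+75],None,fx=5,fy=5,interpolation=cv2.INTER_CUBIC))
E
python3 m5.py h2.png
```

```text
scene (array([4.31721e+02, 7.26930e+01, 4.06000e-01]), np.float64(0.429)) top 127 (array([4.32996e+02, 6.40780e+01, 3.05000e-01]), np.float64(0.165))
scene (array([3.93236e+02, 1.76316e+02, 1.07000e-01]), np.float64(0.153)) top 130 (array([3.90865e+02, 1.72046e+02, 1.40000e-02]), np.float64(0.137))
scene 666
  z 105 47 x [571. 647.] y [-149. -111.]
  z 120 104 x [573. 648.] y [-150. -108.]
  z 135 83 x [573. 646.] y [-149. -116.]
  z 150 71 x [570. 646.] y [-151. -125.]
  z 165 208 x [572. 673.] y [-150. -108.]
  z 180 71 x [565. 677.] y [-144. -110.]
  z 195 77 x [560. 678.] y [-142. -112.]
top 331
  z 120 15 x [611. 616.] y [-140. -106.]
  z 135 7 x [608. 615.] y [-147. -112.]
  z 150 8 x [599. 613.] y [-145. -105.]
  z 165 181 x [595. 677.] y [-150. -106.]
  z 180 20 x [581. 654.] y [-144. -112.]
  z 195 89 x [582. 671.] y [-142. -117.]
  z 210 10 x [673. 680.] y [-135. -129.]
```

Request:
{"fn": "jog_arm", "kwargs": {"newtons": 20, "rows": [-0.53,2.38,-1.2,0,0,0.048,0,-0.53,2.38,-1.2,0,0,0.048,0,-0.53,2.38,-1.2,0,0,0.048,0,-0.53,2.38,-1.2,0,0,0.048,0,-0.53,2.38,-1.2,0,0,0.048,0,-0.53,2.38,-1.2,0,0,0.048,0,-0.53,2.38,-1.2,0,0,0.048,0,-0.53,2.38,-1.2,0,0,0.048,0,0,0,-2,0,0,0,0,0,0,-2,0,0,0,0,0,0,-2.2,0,0,0,0,0,0,0,0,0,0,0,0,0,0,0,0,0,0,0,0,0,0,0,0,0]}}

```text
clock: 40.5
eef_pos: [434.2, 65.7, 103.5]
eef_rot: [-3.141, 0.001, -2.84]
wrist_force: [0.2, -0.2, 0.7]
finger_gap: 94.0
finger_force: 0.0
```

Request:
{"fn": "jog_arm", "kwargs": {"newtons": 20, "rows": [-0.05,0,-2,0,0,0,0,0,0,-2,0,0,0,0,0,0,-2,0,0,0,0,0,0,-1,0,0,0,0,0,0,0,0,0,0,0.2,0,0,0,0,0,0,1,0,0,0,0,0,0,1,0,0,0,0,0,0,1,0,0,0,0,0,0,1,0,0,0,0,0,0,1,0,0,0,0,0,0,1,0,0,0,0,0,0,1,0,0,0,0,0,0,1,0,0,0,0,0,0,1,0,0,0,0,0,0,1]}}

```text
clock: 41.75
eef_pos: [432.9, 65.6, 32.3]
eef_rot: [-3.142, 0.0, -2.839]
wrist_force: [-1.3, 0.3, 6.1]
finger_gap: 46.0
finger_force: 20.0
```

Request:
{"fn": "jog_arm", "kwargs": {"newtons": 25, "rows": [0,0,1.6,0,0,0,1,0,0,3,0,0,0,1,0,0,3,0,0,0,1,0,0,3,0,0,0,1,0,0,2,0,0,0,1,1.26,-0.2,0,0,0,-0.048,1,1.26,-0.2,0,0,0,-0.048,1,1.26,-0.2,0,0,0,-0.048,1,1.26,-0.2,0,0,0,-0.048,1,1.26,-0.2,0,0,0,-0.048,1,1.26,-0.2,0,0,0,-0.048,1,1.26,-0.2,0,0,0,-0.048,1,1.26,-0.2,0,0,0,-0.048,1,0,0,0,0,0,0,1,0,0,0,0,0,0,1,0,0,0,0,0,0,1]}}

```text
clock: 43.08
eef_pos: [532.9, 49.7, 157.8]
eef_rot: [-3.142, -0.001, 3.061]
wrist_force: [0.1, 0.4, -0.6]
finger_gap: 45.6
finger_force: 24.9
```

Request:
{"fn": "jog_arm", "kwargs": {"rows": [0.7,-0.06,0,0,0,0,1,0.7,-0.06,0,0,0,0,1,0.7,-0.06,0,0,0,0,1,0.7,-0.06,0,0,0,0,1,0.7,-0.06,0,0,0,0,1,0.7,-0.06,0,0,0,0,1,0,0,0,0,0,0,1]}}

```text
clock: 43.67
eef_pos: [576.6, 45.8, 157.9]
eef_rot: [-3.142, 0.0, 3.06]
wrist_force: [0.5, -0.5, -1.2]
finger_gap: 46.1
finger_force: 24.9
```

Request:
{"fn": "jog_arm", "kwargs": {"rows": [1,-0.08,0,0,0,0,1,1,-0.08,0,0,0,0,1,1,-0.08,0,0,0,0,1,1,-0.08,0,0,0,0,1,1,-0.08,0,0,0,0,1,1,-0.08,0,0,0,0,1,0.8,-0.07,0,0,0,0,1,0,0,0,0,0,0,1,0,0,0,0,0,0,1]}}

```text
clock: 44.42
eef_pos: [643.4, 40.5, 157.7]
eef_rot: [-3.142, -0.001, 3.06]
wrist_force: [0.4, 0.0, -1.4]
finger_gap: 46.0
finger_force: 24.9
```

Request:
{"fn": "jog_arm", "kwargs": {"rows": [0,0,-0.3,0,0,0,1,0,0,-0.3,0,0,0,1,0,0,-0.3,0,0,0,1,0,0,-0.2,0,0,0,1,0,0,-0.1,0,0,0,1,0,0,-0.1,0,0,0,1,0,0,-0.1,0,0,0,1,0,0,0,0,0,0,1,0,0,0,0,0,0,1]}}

```text
clock: 45.17
eef_pos: [643.6, 40.6, 144.3]
eef_rot: [3.141, 0.0, 3.06]
wrist_force: [-0.3, 1.1, 0.9]
finger_gap: 45.9
finger_force: 24.9
```

Request:
{"fn": "jog_arm", "kwargs": {"rows": [0,0,-0.1,0,0,0,1,0,0,0,0,0,0,0.45,0,0,0,0,0,0,0.4,0,0,0,0,0,0,0.3,0,0,0,0,0,0,0,0,0,0,0,0,0,0,0,0,0,0,0,0,0,0,0,0,0,0,0,0,0,0,0,0,0,0,0,0,0,0,0,0,0,0,0,0,1,0,0,0,0,0,0,2,0,0,0,0,0,0,3,0,0,0,0,0,0,3,0,0,0,0,0,0,3,0,0,0,0,-2,0,0,0,0,0,0,-3,0,0,0,0,0,0,-3,0,0,0,0,0,0,-3,0,0,0,0,0,0]}}

```text
clock: 46.75
eef_pos: [532.2, 40.5, 263.7]
eef_rot: [3.142, 0.001, 3.06]
wrist_force: [0.8, -0.8, 0.0]
finger_gap: 93.8
finger_force: 0.0
```

```bash
sed -i 's/^hang(.*/hang(5,80,580,690)/' m5.py; python3 m5.py h3.png
```

```text
scene (array([4.33e+02, 6.35e+01, 3.00e-01]), np.float64(inf)) top 0 None
scene (array([3.94627e+02, 1.75199e+02, 8.50000e-02]), np.float64(0.15)) top 0 None
scene 357
  z 120 44 x [658. 667.] y [18. 61.]
  z 135 52 x [631. 665.] y [18. 63.]
  z 150 39 x [627. 663.] y [17. 46.]
  z 165 108 x [631. 686.] y [17. 62.]
  z 180 28 x [589. 688.] y [23. 48.]
  z 195 84 x [586. 687.] y [27. 56.]
top 78
  z 165 32 x [668. 689.] y [25. 52.]
  z 180 9 x [668. 683.] y [29. 45.]
  z 195 29 x [659. 688.] y [33. 42.]
  z 210 8 x [670. 689.] y [34. 41.]h.py:36: RuntimeWarning: divide by zero encountered in scalar divide
  f=lambda q:np.abs(ren([q[0],q[1],q[2]/100])-M).sum()/M.sum()
  np.max(np.abs(fsim[0] - fsim[1:])) <= fatol):
```

View pics/h3.png

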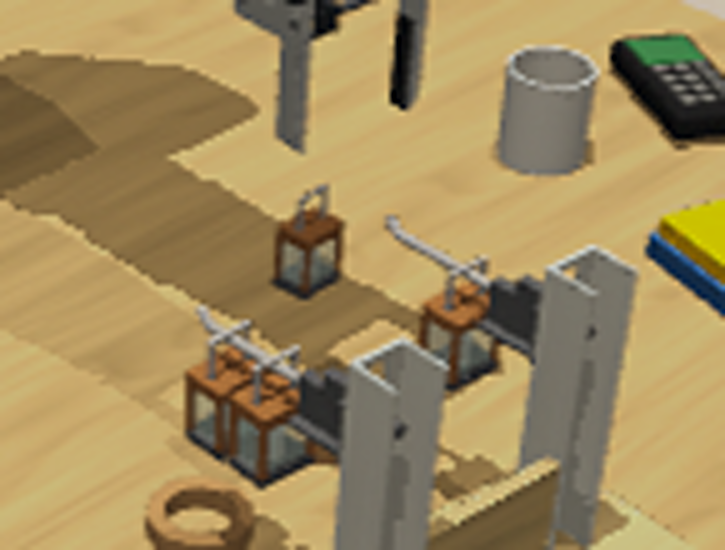

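Two lanterns hang on the right prong (215,400 and 265,430) and one on the left (460,340). The last stands at (310,255), unmoved.

Request:
{"fn": "jog_arm", "kwargs": {"newtons": 20, "rows": [-1.76,1.66,-1.2,0,0,0.012,0,-1.76,1.66,-1.2,0,0,0.012,0,-1.76,1.66,-1.2,0,0,0.012,0,-1.76,1.66,-1.2,0,0,0.012,0,-1.76,1.66,-1.2,0,0,0.012,0,-1.76,1.66,-1.2,0,0,0.012,0,-1.76,1.66,-1.2,0,0,0.012,0,-1.76,1.66,-1.2,0,0,0.012,0,0,0,-2,0,0,0,0,0,0,-2.2,0,0,0,0,0,0,-2.2,0,0,0,0,0,0,0,0,0,0,0,0,0,0,0,0,0,0,0,0,0,0,0,0,0]}}

```text
clock: 48.02
eef_pos: [393.7, 173.5, 104.6]
eef_rot: [3.141, 0.001, -3.128]
wrist_force: [0.2, 0.4, -0.0]
finger_gap: 94.1
finger_force: 0.0
```

Run:
```python
from h import *
p,d=shot('scene');W=cloud('scene',d)
for c in ((391,172.4,.02),(395,178,.08)): print(fit('scene',W,LA,c,12,88,rad=45))
```

```text
(array([3.93235e+02, 1.76519e+02, 6.60000e-02]), np.float64(0.176))
(array([3.94018e+02, 1.75623e+02, 6.70000e-02]), np.float64(0.176))
```

Request:
{"fn": "jog_arm", "kwargs": {"newtons": 20, "rows": [-0.1,0,-2,0,0,0,0,0,0,-2,0,0,0,0,0,0,-2,0,0,0,0,0,0,-1.1,0,0,0,0,0,0,0,0,0,0,0.2,0,0,0,0,0,0,1,0,0,0,0,0,0,1,0,0,0,0,0,0,1,0,0,0,0,0,0,1,0,0,0,0,0,0,1,0,0,0,0,0,0,1,0,0,0,0,0,0,1,0,0,0,0,0,0,1,0,0,0,0,0,0,1,0,0,0,0,0,0,1]}}

```text
clock: 49.32
eef_pos: [392.0, 173.4, 32.4]
eef_rot: [3.141, 0.001, -3.127]
wrist_force: [-1.2, 0.1, 6.0]
finger_gap: 46.1
finger_force: 19.9
```

Request:
{"fn": "jog_arm", "kwargs": {"newtons": 25, "rows": [0,0,1.6,0,0,0,1,0,0,3,0,0,0,1,0,0,3,0,0,0,1,0,0,3,0,0,0,1,0,0,2,0,0,0,1,1.77,-1.54,0,0,0,-0.012,1,1.77,-1.54,0,0,0,-0.012,1,1.77,-1.54,0,0,0,-0.012,1,1.77,-1.54,0,0,0,-0.012,1,1.77,-1.54,0,0,0,-0.012,1,1.77,-1.54,0,0,0,-0.012,1,1.77,-1.54,0,0,0,-0.012,1,1.77,-1.54,0,0,0,-0.012,1,0,0,0,0,0,0,1,0,0,0,0,0,0,1,0,0,0,0,0,0,1]}}

```text
clock: 50.65
eef_pos: [532.8, 50.3, 157.7]
eef_rot: [-3.142, -0.001, 3.06]
wrist_force: [-0.6, 0.2, -0.6]
finger_gap: 46.0
finger_force: 24.9
```

Request:
{"fn": "jog_arm", "kwargs": {"rows": [0.7,-0.06,0,0,0,0,1,0.7,-0.06,0,0,0,0,1,0.7,-0.06,0,0,0,0,1,0.7,-0.06,0,0,0,0,1,0.7,-0.06,0,0,0,0,1,0.7,-0.06,0,0,0,0,1,0.7,-0.06,0,0,0,0,1,0.7,-0.06,0,0,0,0,1,0.6,-0.05,0,0,0,0,1,0.4,-0.03,0,0,0,0,1,0,0,0,0,0,0,1,0,0,0,0,0,0,1]}}

```text
clock: 51.65
eef_pos: [599.4, 44.5, 158.0]
eef_rot: [-3.142, -0.0, 3.06]
wrist_force: [-0.0, 0.2, -1.8]
finger_gap: 45.9
finger_force: 24.9
```

Request:
{"fn": "jog_arm", "kwargs": {"rows": [0,0,-0.3,0,0,0,1,0,0,-0.3,0,0,0,1,0,0,-0.3,0,0,0,1,0,0,-0.2,0,0,0,1,0,0,-0.1,0,0,0,1,0,0,-0.1,0,0,0,1,0,0,-0.1,0,0,0,1,0,0,0,0,0,0,1,0,0,0,0,0,0,1]}}

```text
clock: 52.4
eef_pos: [599.4, 44.5, 144.2]
eef_rot: [-3.142, -0.0, 3.06]
wrist_force: [-0.2, 0.1, -1.4]
finger_gap: 45.6
finger_force: 24.9
```

Request:
{"fn": "jog_arm", "kwargs": {"rows": [0,0,-0.1,0,0,0,1,0,0,-0.1,0,0,0,1,0,0,-0.1,0,0,0,1,0,0,0,0,0,0,1,0,0,0,0,0,0,1]}}

```text
clock: 52.82
eef_pos: [599.4, 44.5, 141.1]
eef_rot: [-3.142, -0.0, 3.06]
wrist_force: [-1.2, -0.4, -0.8]
finger_gap: 46.3
finger_force: 24.9
```

Request:
{"fn": "jog_arm", "kwargs": {"rows": [0,0,0,0,0,0,1,0,0,0,0,0,0,0.45,0,0,0,0,0,0,0.4,0,0,0,0,0,0,0.3,0,0,0,0,0,0,0,0,0,0,0,0,0,0,0,0,0,0,0,0,0,0,0,0,0,0,0,0,0,0,0,0,0,0,0,0,0,0,0,0,0,0,0,0,1,0,0,0,0,0,0,2,0,0,0,0,0,0,3,0,0,0,0,0,0,3,0,0,0,0,0,0,3,0,0,0,0,-2,0,0,0,0,0,0,-3,0,0,0,0,0,0,-3,0,0,0,0,0,0,-3,0,0,0,0,0,0]}}

```text
clock: 54.4
eef_pos: [488.0, 44.5, 261.7]
eef_rot: [3.142, 0.001, 3.06]
wrist_force: [0.1, 0.6, 0.8]
finger_gap: 94.4
finger_force: 0.0
```

Request:
{"fn": "jog_arm", "kwargs": {"rows": [-2,3,0,0,0,0,0,-2,3,0,0,0,0,0,-2,3,0,0,0,0,0,-2,3,0,0,0,0,0,-2,3,0,0,0,0,0,-1,3,0,0,0,0,0,0,3,0,0,0,0,0,0,0,0,0,0,0,0,0,0,0,0,0,0,0,0,0,0,0,0,0,0]}}

```text
clock: 55.23
eef_pos: [379.4, 254.2, 261.5]
eef_rot: [-3.142, 0.0, 3.06]
wrist_force: [-0.8, -0.8, 0.4]
finger_gap: 94.0
finger_force: 0.0
```

Run:
```python
from h import *
p,d=shot('scene');W=cloud('scene',d);a,d2=shot('top');W2=cloud('top',d2)
for y0,y1,x0,x1 in ((-170,-85,540,665),(5,85,550,680)):
  k=(W2[...,0]>x0)&(W2[...,0]<x1)&(W2[...,1]>y0)&(W2[...,1]<y1)&(W2[...,2]>188)&(W2[...,2]<225)
  q=W2[k];k2=(W[...,0]>x0)&(W[...,0]<x1)&(W[...,1]>y0)&(W[...,1]<y1)&(W[...,2]>60)
  print(len(q),'bottom z',np.nanpercentile(W[k2][:,2],1),'wire rows x of |y| spread:')
  for x in range(x0,x1,6):
    s=q[abs(q[:,0]-x)<3]
    if len(s)>1:print(x,len(s),s[:,1].min().round(),s[:,1].max().round(),s[:,2].mean().round())
u=proj('scene',(620,-40,190)).astype(int)
B=cv2.resize(p[u[1]-50:u[1]+50,u[0]-55:u[0]+65],None,fx=4,fy=4,interpolation=cv2.INTER_CUBIC)
A=cv2.resize(np.clip(a[90:190,220:300].astype(int)*2,0,255).astype(np.uint8),None,fx=4,fy=4,interpolation=cv2.INTER_CUBIC)
cv2.imwrite('pics/fin.png',np.hstack([A,B]))
```

```text
91 bottom z 106.79403231842488 wire rows x of |y| spread:
552 3 -123.0 -120.0 192.0
558 3 -123.0 -120.0 191.0
582 12 -142.0 -113.0 192.0
588 7 -132.0 -110.0 191.0
594 2 -123.0 -123.0 190.0
606 5 -129.0 -123.0 189.0
618 5 -129.0 -123.0 191.0
624 15 -145.0 -116.0 195.0
630 6 -126.0 -113.0 193.0
636 4 -132.0 -126.0 191.0
642 5 -132.0 -126.0 191.0
648 5 -132.0 -126.0 192.0
654 6 -132.0 -126.0 194.0
660 7 -132.0 -126.0 199.0
88 bottom z 109.62256766344657 wire rows x of |y| spread:
568 5 44.0 51.0 192.0
592 7 29.0 57.0 191.0
598 11 29.0 57.0 191.0
610 3 42.0 45.0 189.0
622 3 39.0 45.0 190.0
628 5 38.0 45.0 190.0
634 3 39.0 42.0 190.0
640 17 23.0 55.0 193.0
646 4 42.0 54.0 195.0
652 3 39.0 42.0 191.0
658 5 36.0 42.0 192.0
664 6 36.0 43.0 193.0
670 6 35.0 42.0 197.0
676 6 35.0 42.0 198.0
```

View pics/fin.png

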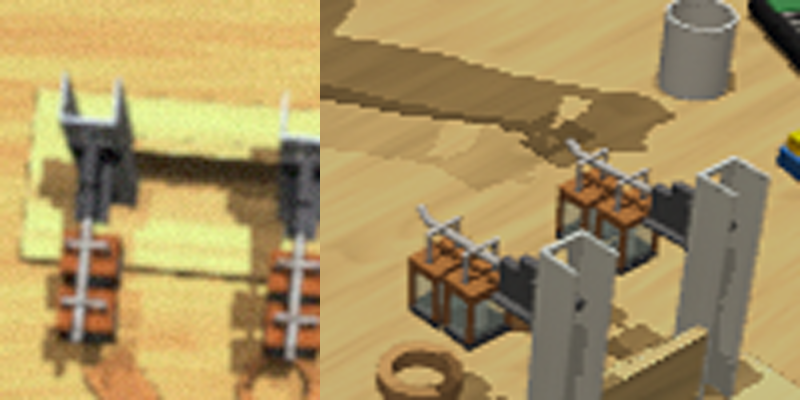

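All four bails are over the prongs, two per arm, and the arms are still seated in the uprights. I'll wait a moment for them to settle, then hand in.

Request:
{"fn": "jog_arm", "kwargs": {"rows": [0,0,0,0,0,0,0,0,0,0,0,0,0,0,0,0,0,0,0,0,0,0,0,0,0,0,0,0,0,0,0,0,0,0,0,0,0,0,0,0,0,0,0,0,0,0,0,0,0,0,0,0,0,0,0,0,0,0,0,0,0,0,0,0,0,0,0,0,0,0,0,0,0,0,0,0,0,0,0,0,0,0,0,0,0,0,0,0,0,0,0,0,0,0,0,0,0,0,0,0,0,0,0,0,0,0,0,0,0,0,0,0,0,0,0,0,0,0,0,0,0,0,0,0,0,0,0,0,0,0,0,0,0,0,0,0,0,0,0,0]}}

```text
clock: 57.0
eef_pos: [379.4, 254.5, 261.1]
eef_rot: [-3.142, -0.0, 3.06]
wrist_force: [-0.4, 0.1, 0.1]
finger_gap: 94.0
finger_force: 0.0
```

Run:
```python
from h import *
p0,_=load('top');p,_=shot('top')
print('diff at lanterns',cv2.absdiff(p0[150:185,230:300],p[150:185,230:300]).mean())
print(manip.sign_off())
```

```text
diff at lanterns 2.3481632653061224
the job is handed in; nothing more can be done
None
```

I locked both display arms home, hung all four lanterns two per arm, and handed the job in at about 57 s; the hand-in gave no verdict, and the last pictures show everything hanging in place.

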